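# Fit up the post feet for tacking

### The job

Fit up these four post feet ready for tacking: stand each of the four cut-offs of steel section upright on the foot plate whose painted outline matches it in shape and colour, squarely inside the outline (the channel with its open side the way the outline shows). Set them down, do not drop them or knock them over, and leave the foot that is already welded where it stands.

Things in the scene. Friction and masses are not known exactly. Their poses are not given: they have to be found in the camera images.
- stub_round: Loose, standing upright, 80 mm tall, bare grey steel with the top 14 mm sprayed yellow. Cut-off of round tube, 48 mm outside diameter, 4 mm wall, about 0.3 kg. Origin at the centre of its underside, z up; its yaw does not matter.
- stub_square: Loose, standing upright, 80 mm tall, bare grey steel with the top 14 mm sprayed blue. Cut-off of square tube, 50 x 50 mm outside, 4 mm wall, about 0.36 kg. Origin at the centre of its underside, z up, x and y along its sides.
- stub_rect: Loose, standing upright, 80 mm tall, bare grey steel with the top 14 mm sprayed red. Cut-off of rectangular tube, 60 mm along its x and 30 mm along its y outside, 4 mm wall, about 0.33 kg. Origin at the centre of its underside, z up.
- stub_channel: Loose, standing upright, 80 mm tall, bare grey steel with the top 14 mm sprayed green. U-channel cut-off, 50 mm along y over its flanges, 38 mm along x; web 5 mm, flanges 7 mm thick, 0.42 kg. Origin at the underside, mid-width on the web's outer face: it extends from x = 0 (web) to x = +38 mm, open side facing +x. z up. Centre of mass near x = 16 mm.
- plate_round: Steel foot plate, 90 x 90 x 8 mm, a bolt hole near each corner, flat on the table, not movable. Origin at the centre of its underside (its top is 8 mm above), z up, x and y along its sides. A yellow paint-pen circle, 49 mm across, is drawn round its centre: the place of the round tube.
- plate_square: Steel foot plate, 90 x 90 x 8 mm, a bolt hole near each corner, flat on the table, not movable. Origin at the centre of its underside (its top is 8 mm above), z up, x and y along its sides. A blue paint-pen square, 52 x 52 mm, sides parallel to the plate's, is drawn round its centre: the place of the square tube.
- plate_rect: Steel foot plate, 90 x 90 x 8 mm, a bolt hole near each corner, flat on the table, not movable. Origin at the centre of its underside (its top is 8 mm above), z up, x and y along its sides. A red paint-pen rectangle, 62 mm along x and 32 mm along y, is drawn round its centre: the place of the rectangular tube, long side along x either way round.
- plate_channel: Steel foot plate, 90 x 90 x 8 mm, a bolt hole near each corner, flat on the table, not movable. Origin at the centre of its underside (its top is 8 mm above), z up, x and y along its sides. A green paint-pen U round its centre, 40 mm along x, 52 mm along y, web at x = -20 mm, open side to +x: the channel goes here with its x along the plate's x, its origin at x = -19 mm, y = 0.
- welded_foot: A finished foot, already welded and still hot: dark round tube 34 mm in diameter and 80 mm tall on a dark 90 x 90 x 8 mm plate, copper-coloured weld bead, no paint; loose, 0.75 kg, 88 mm tall in all. Origin at the centre of its underside. To be left alone.
Mind the look-alikes: they are no part of the job. Leave any purple or turquoise look-alike of the stub_rect alone.

How it is judged:
By the outcome, as a careful person would: the job done as asked, in the order asked, and still so for the second after the job is handed in, with the robot touching nothing.
It also fails if it takes over 128 s, if anything falls off the work surface, if the arm or the gripper's body presses on something with over 40 N, if the wrist force passes 120 N, or if a joint passes its speed limit or range.

### The arm

A 6-joint arm with a two-finger parallel gripper is mounted at the origin on the work surface. World frame = base frame: x ahead of the robot, y to its left, z up, the work surface at z = 0. Lengths are in m, angles in rad, forces in N, time in s.
With the tool pointing down it reaches from about 0.325 to 0.85 m from the base axis. Payload 15.5 kg.
Tool frame: the origin (TCP) lies midway between the tips of the shut fingers; the grasp point (between the pads) lies 19 mm behind it; z points along the fingers, x is the direction in which the jaws open and shut, and the axes are right-handed (so a half turn about z gives the same grasp; the last joint's range is limited). The gripper opens to 91 mm and grips with 3 to 60 N. Pads are 32 mm wide; open, the fingers measure 118 mm over their backs; the gripper's body (76 mm by 178 mm) begins 60 mm behind the grasp point.
Start: joints at [1.099, 0.494, 1.345, -0, 1.302, -0.096], TCP at [0.229, 0.581, 0.181] pointing down, gripper open.
Joint ranges: [-2.91, 2.91], [-0.82, 2.16], [0.22, 2.67], [-1.22, 4.37], [0.12, 2.79], [-3.08, 3.08]. Speed limits (rad/s): [1.89, 1.89, 2.57, 3.01, 3.01, 3.01].

### API

Orientations are given as a rotation vector (axis times angle).
In Python, from bench import bot gives the robot as it stands. The module is installed in compiled form; this text tells all that it offers.
- The arm moves only by the tool drive_tool, never from a script. Its argument "rows" is a list of rows, each a list of 4 numbers: the shift along the tool's x, y, z in mm, then the turn about the tool's z in rad. A call has 1 to 12 rows; each row shifts and turns the commanded pose from where the row before left it, along the tool's axes as they then stand; what a row does not reach is not made up. A row lasts 1/8 s, in which the tool goes at most 62.5 mm and 10.7 degrees, less where a joint would pass 70% of its speed; a pose out of reach is approached as far as the arm can. A call is refused whole if a number of a shift passes 62.5 or a number of a turn 0.188, either way. A call with a gripper value outside its range is refused whole. "grip" is the closure, from 0 (fully open) to 1 (shut), set as the call begins (left out, the last holds). The fingers move at their own pace and stop on an object; the grip force is fixed at half the most. Time passes only in rows, so rows that do not move let the fingers close. It gives the time, the measured TCP pose, the force and the opening at its end, in the units of the state.
- bot.read_state(): the state, without advancing time (a new reading comes with each control period).
- bot.read_camera(name): name is "side" or "top" or "wrist"; returns (picture, depth): 420x560x3 uint8, red, green, blue; 420x560 float32, m along the optical axis (not along the pixel's ray), 0 where there is no reading.
- bot.camera_model(name): a dict with "fovy" (degrees; the focal length in pixels is half the picture's height over the tangent of half this angle, whatever the lens; pixels are square), "cx", "cy" (the principal point, pixels), "view" (4x4, takes a point from world to camera coordinates); the wrist camera has in their place "hand_eye" (4x4, takes a point from camera to tool coordinates, whose origin is the TCP and whose axes are the tool frame's). Camera axes: x right, y down, z forward; pixel columns grow to the right and rows downward; lengths in m; the calibration is good to about 2 mm. A picture is of the moment at which its call begins: read the wrist's pose just before it. camera_model takes no time and is no camera call.
- bot.finish_job(): hands the job in, once; it reports no verdict.
The state is a dict: "t": time; "joint_pos": joint angles; "qvel": joint speeds; "joint_torque": joint torques, N m; "position": TCP position; "ee_rot": TCP orientation; "force": force on the tool from outside, world axes, zero at the start; "torque": the same for the moment, N m; "grip_width": opening from 0.0 (shut) to 1.0 (fully open).
Only numpy, scipy, OpenCV 4.12 (cv2) and the standard library are available. Lean on these libraries where they do the work, as an engineer would, in place of code of your own. Each camera call takes 0.05 s, during which the arm holds its last target.

## Working session

There is one attempt and no reset: what is moved stays moved. The work goes in short steps, Python scripts to look and compute and a tool call to move; the robot and the scene stay as the last step left them, time stands still between calls to the robot, and variables do not carry over. Pictures are saved under pics/ and viewed, and the job is handed in when it is done.

Besides the shell and the picture viewer there is one more tool, called after "Request:" as name(argument=value, ...), one argument or row to a line, values as JSON. drive_tool: Moves the arm, as the interface text tells. Its arguments: {"type":"object","properties":{"rows":{"type":"array","items":{"type":"array","items":{"type":"number"}}},"grip":{"type":"number"}},"required":["rows"]}

```bash
mkdir -p pics
cat > h.py <<'E'
import numpy as np,cv2
from bench import bot
from scipy.spatial.transform import Rotation as R
def K(m):
    f=210/np.tan(np.radians(m['fovy'])/2); return f,m['cx'],m['cy']
def c2w(name,st=None):
    m=bot.camera_model(name)
    if name=='wrist':
        T=np.eye(4);T[:3,:3]=R.from_rotvec(st['ee_rot']).as_matrix();T[:3,3]=st['position']
        return m,T@np.array(m['hand_eye'])
    return m,np.linalg.inv(np.array(m['view']))
def grab(name,fn):
    st=bot.read_state();p,d=bot.read_camera(name);m,T=c2w(name,st)
    np.savez('pics/'+fn+'.npz',p=p,d=d,T=T,k=K(m))
    cv2.imwrite('pics/'+fn+'.png',p[:,:,::-1]);return p,d,T,K(m)
def load(fn):
    z=np.load('pics/'+fn+'.npz');return z['p'],z['d'],z['T'],z['k']
def cloud(d,T,k):
    v,u=np.mgrid[:d.shape[0],:d.shape[1]]
    P=np.stack([(u-k[1])/k[0]*d,(v-k[2])/k[0]*d,d],-1)
    return P@T[:3,:3].T+T[:3,3]
def onplane(u,v,T,k,z):
    r=T[:3,:3]@np.array([(u-k[1])/k[0],(v-k[2])/k[0],1.]);o=T[:3,3]
    return o+r*(z-o[2])/r[2]
E
python3 - <<'E'
from h import *
for n in ['top','side','wrist']:
    m=bot.camera_model(n);print(n,m)
    grab(n,n+'0')
print(bot.read_state())
E
```

```text
top {'fovy': 42.398915589869844, 'cx': 283.1445399425345, 'cy': 206.72908414162902, 'view': array([[-0.03078897, -0.99919591, -0.02568196,  0.03849684],
       [-0.9885081 ,  0.03424404, -0.14723821,  0.50506141],
       [ 0.14799927,  0.02085351, -0.98876759,  1.51894844],
       [ 0.        ,  0.        ,  0.        ,  1.        ]])}
side {'fovy': 44.49713062551905, 'cx': 280.26579754299416, 'cy': 213.25964048670735, 'view': array([[ 0.95077539, -0.30966177,  0.01165075, -0.50227483],
       [-0.15337606, -0.50292442, -0.85061319,  0.13837894],
       [ 0.26926184,  0.80695515, -0.52566287,  1.2392581 ],
       [ 0.        ,  0.        ,  0.        ,  1.        ]])}
wrist {'fovy': 59.914279570464, 'cx': 278.6734783764492, 'cy': 206.9534988612786, 'hand_eye': array([[ 9.99999983e-01, -1.20867296e-04,  1.37228164e-04,
         2.86755959e-03],
       [ 7.99996903e-05,  9.63956147e-01,  2.66061158e-01,
        -7.53405785e-02],
       [-1.64440025e-04, -2.66061143e-01,  9.63956141e-01,
        -2.03192915e-01],
       [ 0.00000000e+00,  0.00000000e+00,  0.00000000e+00,
         1.00000000e+00]])}
{'t': 0.15, 'joint_pos': array([ 1.09947488e+00,  4.94031417e-01,  1.34596961e+00,  1.17486232e-05,
        1.30250354e+00, -9.54799713e-02]), 'qvel': array([ 2.79871104e-04, -2.21197323e-03, -2.26559520e-03, -5.61983358e-04,
       -8.30685711e-04,  6.91633235e-05]), 'joint_torque': array([-8.05337404e-04, -8.79196215e+01, -3.82044482e+01,  7.04171439e-02,
        5.03362447e-02, -1.61720135e-05]), 'position': array([0.22924777, 0.58110092, 0.18048737]), 'ee_rot': array([ 2.59698277e+00,  1.76708485e+00, -1.26409374e-03]), 'force': array([-0.26055253, -0.9750661 , -0.85440256]), 'torque': array([ 0.01469309, -0.01321272, -0.02646367]), 'grip_width': 0.9998183217692088}
```

View pics/top0.png

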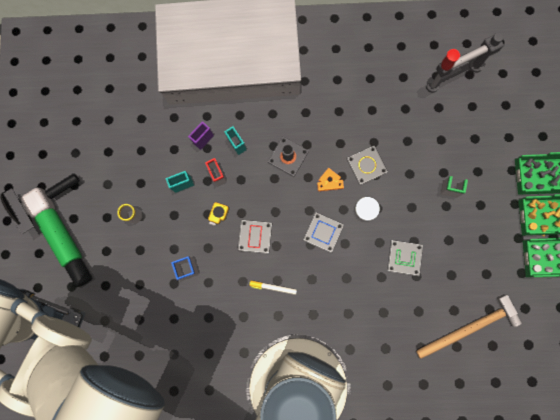

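View pics/side0.png

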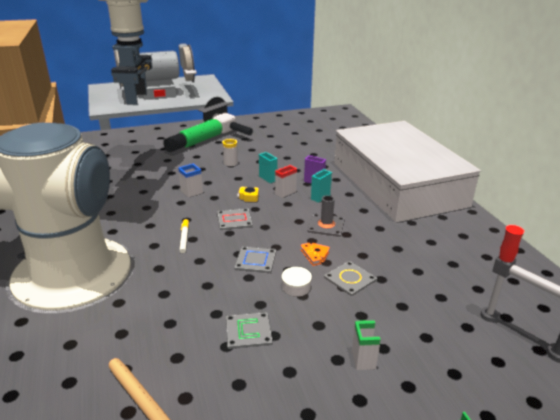

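View pics/wrist0.png

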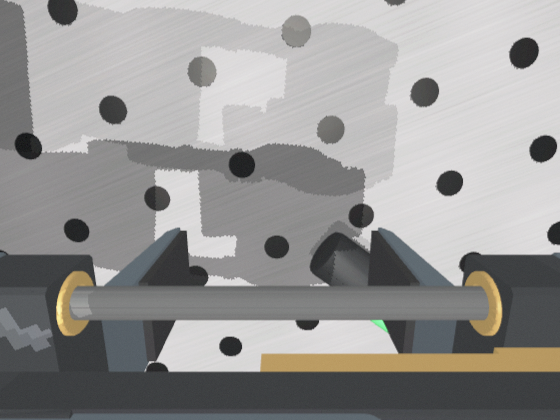

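The top view shows these, in pixels:
- **Stubs:** yellow round (126,212), blue square (182,268), red rect (214,171) and green channel (457,185).
- **Plates:** red (255,237), blue (323,231), green (405,257) and yellow (367,165).
- **Welded foot:** (288,155).
- **Candidates for stub_rect:** red (214,171), turquoise (178,181) and (235,139), purple (201,134). Only the red one fits the description, so I'll enlarge a crop to confirm and measure roughly.

```bash
cat > m1.py <<'E'
from h import *
p,d,T,k=load('top0')
C=cloud(d,T,k)
hsv=cv2.cvtColor(p,cv2.COLOR_RGB2HSV)
rng={'yellow':(22,34),'blue':(100,125),'red':(0,6),'green':(50,75),'turq':(80,97),'purple':(130,155)}
for n,(a,b) in rng.items():
    m=((hsv[...,0]>=a)&(hsv[...,0]<=b)&(hsv[...,1]>120)&(hsv[...,2]>50)).astype(np.uint8)
    m[:, :100]=0;m[:,510:]=0;m[:100]=0;m[300:]=0
    m=cv2.dilate(m,np.ones((3,3)))
    nn,l,s,c=cv2.connectedComponentsWithStats(m)
    for i in range(1,nn):
        if s[i,4]<60: continue
        mm=(l==i)
        pts=C[mm]; zs=np.percentile(pts[:,2],[10,50,90])
        zz=zs[2] if zs[2]>.05 else .008
        vv,uu=np.nonzero(mm)
        W=np.array([onplane(u,v,T,k,zz) for u,v in zip(uu,vv)],dtype=np.float32)
        r=cv2.minAreaRect(W[:,:2]*1000)
        print(n,c[i].round(),s[i,4],'z',zs.round(3),'rect',np.round(r[0],0),np.round(r[1],0),round(r[2],1))
E
python3 m1.py
python3 -c "
from h import *
p=cv2.imread('pics/top0.png');cv2.imwrite('pics/crop1.png',cv2.resize(p[110:290,105:285],None,fx=3.3,fy=3.3,interpolation=cv2.INTER_CUBIC))"
```

```text
yellow [367. 164.] 183 z [0.002 0.008 0.013] rect [ 628. -229.] [53. 57.] 87.1
yellow [126. 212.] 242 z [-0.003  0.064  0.08 ] rect [500. 465.] [55. 51.] 88.1
yellow [217. 213.] 300 z [0.    0.027 0.033] rect [499. 215.] [53. 63.] 70.9
yellow [255. 285.] 115 z [-0.002  0.011  0.018] rect [287. 110.] [43. 23.] 77.0
blue [182. 268.] 307 z [-0.002  0.063  0.081] rect [339. 305.] [59. 58.] 17.8
red [214. 170.] 286 z [-0.003  0.049  0.081] rect [613. 214.] [70. 40.] 25.1
red [255. 236.] 191 z [0.003 0.007 0.012] rect [427. 108.] [40. 71.] 82.4
green [456. 186.] 213 z [0.002 0.074 0.082] rect [ 545. -464.] [58. 44.] 76.2
turq [235. 140.] 364 z [-0.002  0.035  0.08 ] rect [698. 152.] [88. 40.] 31.5
turq [179. 181.] 467 z [-0.001  0.042  0.079] rect [583. 314.] [56. 73.] 20.2
purple [200. 135.] 444 z [0.002 0.048 0.079] rect [716. 250.] [59. 69.] 44.6
```

View pics/crop1.png

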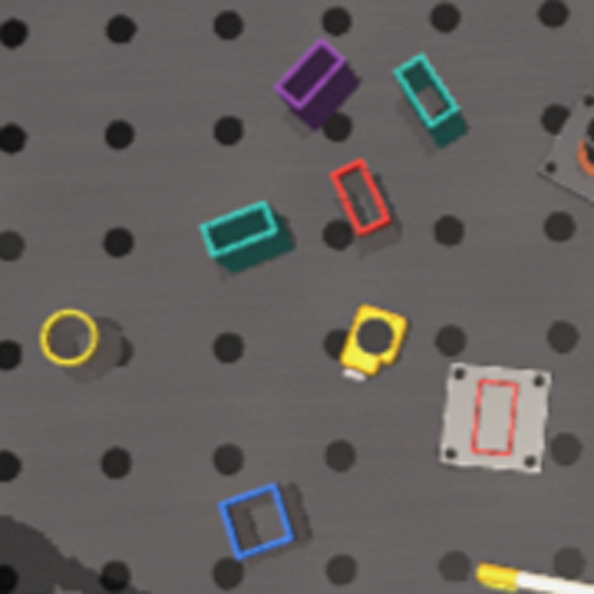

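Only the rectangular stub at (214,171) is red, so it is the stub_rect. The others are turquoise or purple. I'll go over the round tube first.

Request:
drive_tool(
  rows=[
    [-1,49,0,0],
    [-2,49,0,0],
    [-1,49,0,0],
    [-2,49,0,0],
    [-1,49,0,0],
    [-2,49,0,0],
    [0,0,0,0],
    [0,0,0,0],
  ],
  grip=0,
)

```text
t: 1.15
position: [0.4992, 0.465, 0.1805]
ee_rot: [-2.597, -1.767, 0.001]
force: [-0.7, 0.5, -0.3]
grip_width: 1.001
```

```bash
cat > look.py <<'E'
import sys
from h import *
fn=sys.argv[1]
st=bot.read_state()
print('t',st['t'],'pos',(1000*st['position']).round(1),'phi',np.degrees(np.arctan2(*R.from_rotvec(st['ee_rot']).as_matrix()[[1,0],0])).round(1),'grip',st['grip_width'].round(3) if hasattr(st['grip_width'],'round') else st['grip_width'],'F',st['force'].round(1),'q',st['joint_pos'].round(2))
grab('wrist',fn)
E
python3 look.py w1
```

```text
t 1.15 pos [499.2 465.  180.5] phi 68.4 grip 1.0012446616639856 F [-0.7  0.5 -0.3] q [ 0.66  0.58  1.19  0.    1.38 -0.53]
```

View pics/w1.png

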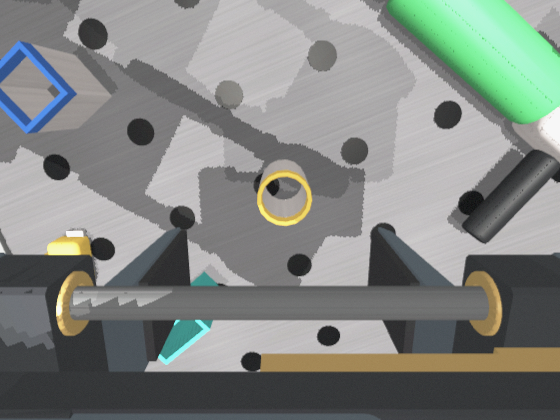

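```bash
cat > meas.py <<'E'
import sys
from h import *
RNG={'yellow':(20,36),'blue':(100,128),'red':(0,8),'green':(45,78)}
def meas(fn,col,kind,box=None,st=None,verbose=1,seed=None):
    p,d,T,k=load(fn); C=cloud(d,T,k)
    hsv=cv2.cvtColor(p,cv2.COLOR_RGB2HSV);a,b=RNG[col]
    h=hsv[...,0]
    m=((h>=a)&(h<=b)|((col=='red')&(h>174)))&(hsv[...,1]>(90 if kind=='stub' else 60))&(hsv[...,2]>40)
    if box:
        mm=np.zeros_like(m);mm[box[1]:box[3],box[0]:box[2]]=1;m&=mm
    m&=d>0
    z=C[...,2]; ok=m&(z>(.05 if kind=='stub' else -.01))&(z<(.1 if kind=='stub' else .025))
    if kind=='stub': zt=np.percentile(z[ok],85); ok&=z>zt-.005; Z=np.median(z[ok]); zp=.080
    else: Z=np.median(z[ok]); zp=.008
    n,l,s,c=cv2.connectedComponentsWithStats(cv2.dilate(ok.astype(np.uint8),np.ones((5,5))))
    if n<2: print('none');return
    i=1+np.argmax(s[1:,4]); 
    okk=ok&(l==i) if kind=='stub' else ok
    v,u=np.nonzero(okk)
    r=(T[:3,:3]@np.stack([(u-k[1])/k[0],(v-k[2])/k[0],np.ones(len(u))])).T
    W=T[:3,3]+r*((zp-T[2,3])/r[:,2])[:,None]
    rc=cv2.minAreaRect((W[:,:2]*1000).astype(np.float32))
    if col=='yellow': 
        hull=cv2.convexHull((W[:,:2]*1000).astype(np.float32)); e=cv2.fitEllipse(hull)
        print('ell',np.round(e[0],1),np.round(e[1],1))
    print(fn,col,kind,'n',len(u),'zmeas %.4f'%Z,'ctr',np.round(rc[0],1),'size',np.round(rc[1],1),'ang %.1f'%rc[2],'mean',(W[:,:2].mean(0)*1000).round(1),'px',u.min(),u.max(),v.min(),v.max())
    return W,rc
if __name__=='__main__':
    a=sys.argv; meas(a[1],a[2],a[3],[int(x) for x in a[4].split(',')] if len(a)>4 else None)
E
python3 meas.py w1 yellow stub 240,150,340,250; python3 meas.py w1 blue stub;python3 meas.py top0 yellow stub 105,195,145,235;python3 meas.py top0 blue stub 165,250,200,290
```

```text
ell [502.5 471.6] [46.9 47.4]
w1 yellow stub n 794 zmeas 0.0790 ctr [502.3 471.8] size [46.5 46.9] ang 68.5 mean [502.6 471.6] px 257 311 171 224
w1 blue stub n 1444 zmeas 0.0789 ctr [342.7 312.9] size [51.7 51.8] ang 18.3 mean [344.7 318.4] px 0 70 41 132
ell [501.  463.6] [45.6 47.9]
top0 yellow stub n 68 zmeas 0.0789 ctr [500.3 463.6] size [45.9 45.4] ang 0.6 mean [501.  462.2] px 118 134 204 220
top0 blue stub n 81 zmeas 0.0808 ctr [340.1 304.1] size [50.5 49.7] ang 18.1 mean [339.4 303.4] px 172 193 256 278
```

```bash
python3 meas.py side0 yellow stub 215,130,245,170; python3 meas.py side0 blue stub 170,155,210,200;python3 meas.py side0 red stub 270,160,302,200; python3 meas.py top0 red stub 200,150,230,190;python3 meas.py top0 green stub 440,170,475,200;python3 meas.py side0 green stub 340,310,390,350
python3 meas.py top0 yellow plate 340,140,395,190;python3 meas.py side0 yellow plate 320,255,380,295
python3 meas.py side0 red plate 215,205,255,230;python3 meas.py top0 red plate 230,210,280,260
```

```text
ell [498.6 453.9] [45.6 63.2]
side0 yellow stub n 63 zmeas 0.0752 ctr [498.3 453.4] size [57.8 43.1] ang 76.2 mean [498.5 455.6] px 223 236 139 146
side0 blue stub n 98 zmeas 0.0769 ctr [339.1 296.8] size [55.2 60.3] ang 18.7 mean [339.6 295.6] px 179 200 164 175
side0 red stub n 99 zmeas 0.0761 ctr [612.4 207.4] size [67.1 39.5] ang 23.8 mean [612.6 207.8] px 275 296 165 175
top0 red stub n 73 zmeas 0.0800 ctr [614.3 213.2] size [61.1 29.7] ang 23.8 mean [615.6 213.9] px 206 223 158 180
top0 green stub n 84 zmeas 0.0805 ctr [ 546.9 -466.9] size [50.6 38.1] ang 76.2 mean [ 542.2 -466.5] px 448 467 176 192
side0 green stub n 214 zmeas 0.0785 ctr [ 547.5 -467.4] size [53.6 38.9] ang 75.0 mean [ 543.9 -467.5] px 355 380 321 341
ell [ 627.9 -228.6] [53.1 53.7]
top0 yellow plate n 107 zmeas 0.0081 ctr [ 628.1 -228.9] size [53.1 51.4] ang 87.9 mean [ 628.4 -228.8] px 358 376 156 173
ell [ 629.1 -226.1] [54. 57.]
side0 yellow plate n 148 zmeas 0.0070 ctr [ 629.1 -226.5] size [52.9 54.4] ang 72.8 mean [ 628.8 -227.2] px 339 361 269 283
side0 red plate n 118 zmeas 0.0066 ctr [427.7 110. ] size [42.3 68.9] ang 82.1 mean [427.6 110.1] px 222 246 213 222
top0 red plate n 129 zmeas 0.0070 ctr [426.9 108.7] size [38.  67.3] ang 82.8 mean [426.1 109.2] px 247 261 225 248
```

Request:
drive_tool(
  rows=[
    [0,0,0,0.18],
    [0,0,0,0.18],
    [0,0,0,0.18],
    [0,0,0,0.18],
    [0,0,0,0.18],
    [0,0,0,0.18],
    [0,0,0,0.18],
    [0,0,0,0.18],
    [0,0,0,0.13],
    [0,0,0,0],
  ],
)

```text
t: 2.45
position: [0.4985, 0.4658, 0.181]
ee_rot: [3.087, -0.582, -0.0]
force: [-0.1, 0.6, 0.9]
grip_width: 1.001
```

```bash
python3 look.py w2; python3 meas.py w2 yellow stub 200,100,360,270;python3 meas.py w2 blue stub
```

```text
t 2.45 pos [498.5 465.8 181. ] phi -21.4 grip 1.0013969852385647 F [-0.1  0.6  0.9] q [0.66 0.58 1.19 0.   1.38 1.04]
ell [503.9 472.4] [46.9 47.4]
w2 yellow stub n 784 zmeas 0.0790 ctr [503.9 472.4] size [46.5 46.4] ang 68.6 mean [503.9 472.6] px 255 309 164 217
w2 blue stub n 141 zmeas 0.0782 ctr [357.2 341.5] size [11.6 24.7] ang 68.6 mean [357.2 339.7] px 179 204 360 370
```

View pics/w2.png

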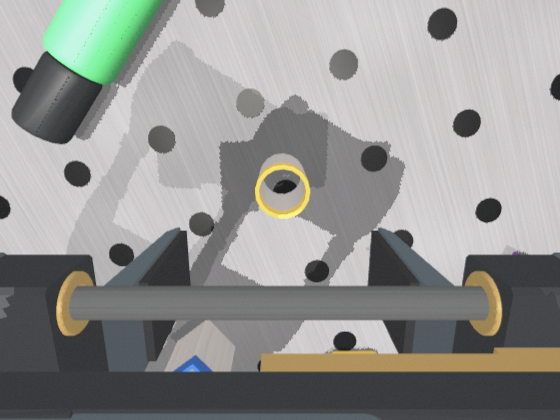

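Wrist views at two yaws agree to about 1.5 mm: round tube at (503.6, 471.3), top 79 mm, which fits its 80 mm. The top and side views seem to have lens distortion towards the edges, so I'll trust wrist views near the image centre.

Request:
drive_tool(
  rows=[
    [2.7,-7,20,0],
    [0,0,40,0],
    [0,0,40,0],
    [0,0,30,0],
    [0,0,13,0],
    [0,0,0,0],
  ],
)

```text
t: 3.25
position: [0.5043, 0.4705, 0.037]
ee_rot: [3.086, -0.584, -0.002]
force: [-0.6, -0.2, -0.1]
grip_width: 1.0
```

```bash
python3 look.py w3; python3 meas.py w3 yellow stub
```

```text
t 3.25 pos [504.3 470.5  37. ] phi -21.4 grip 1.000453237284004 F [-0.6 -0.2 -0.1] q [0.66 0.73 1.31 0.   1.1  1.04]
ell [504.4 474.1] [45.5 46.8]
w3 yellow stub n 1567 zmeas 0.0791 ctr [507.2 480.9] size [31.5 46.9] ang 68.6 mean [508.2 483.4] px 228 326 222 284
```

View pics/w3.png

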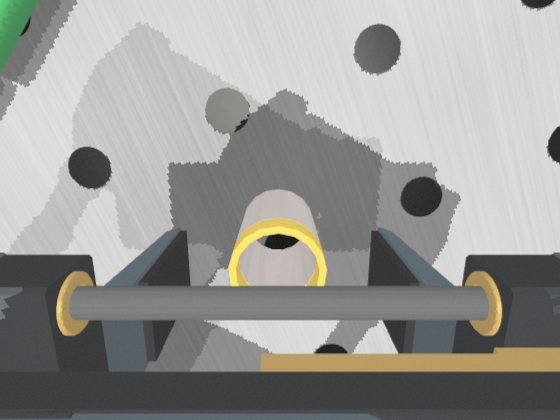

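The tube sits centred between the fingers. I'll close and lift.

Request:
drive_tool(
  rows=[
    [0,0,0,0],
    [0,0,0,0],
    [0,0,0,0],
    [0,0,0,0],
    [0,0,0,0],
    [0,0,0,0],
  ],
  grip=1,
)

```text
t: 4.05
position: [0.5046, 0.4707, 0.038]
ee_rot: [-3.086, 0.585, 0.0]
force: [-1.8, 0.5, 2.0]
grip_width: 0.518
```

Request:
drive_tool(
  rows=[
    [0,0,-5,0],
    [0,0,-25,0],
    [0,0,-40,0],
    [0,0,-40,0],
    [0,0,-20,0],
    [0,0,0,0],
  ],
)

```text
t: 4.8
position: [0.5053, 0.4711, 0.1695]
ee_rot: [-3.084, 0.585, -0.003]
force: [-0.0, 0.4, -2.6]
grip_width: 0.514
```

```bash
python3 look.py w4; python3 meas.py w4 yellow stub
```

```text
t 4.8 pos [505.3 471.1 169.5] phi -21.5 grip 0.5143402004779484 F [-0.   0.4 -2.6] q [ 0.66  0.6   1.18 -0.    1.36  1.04]Traceback (most recent call last):
  File "meas.py", line 29, in <module>
    a=sys.argv; meas(a[1],a[2],a[3],[int(x) for x in a[4].split(',')] if len(a)>4 else None)
                ~~~~^^^^^^^^^^^^^^^^^^^^^^^^^^^^^^^^^^^^^^^^^^^^^^^^^^^^^^^^^^^^^^^^^^^^^^^^
  File "meas.py", line 13, in meas
    if kind=='stub': zt=np.percentile(z[ok],85); ok&=z>zt-.005; Z=np.median(z[ok]); zp=.080
                        ~~~~~~~~~~~~~^^^^^^^^^^
    return _quantile_unchecked(
        a, q, axis, out, overwrite_input, method, keepdims, weights)
    return _ureduce(a,
                    func=_quantile_ureduce_func,
    ...<5 lines>...
                    overwrite_input=overwrite_input,
                    method=method)
    r = func(a, **kwargs)
    result = _quantile(arr,
                       quantiles=q,
    ...<2 lines>...
                       out=out,
                       weights=wgt)
    slices_having_nans = np.isnan(arr[-1, ...])
                                  ~~~^^^^^^^^^
IndexError: index -1 is out of bounds for axis 0 with size 0
```

View pics/w4.png

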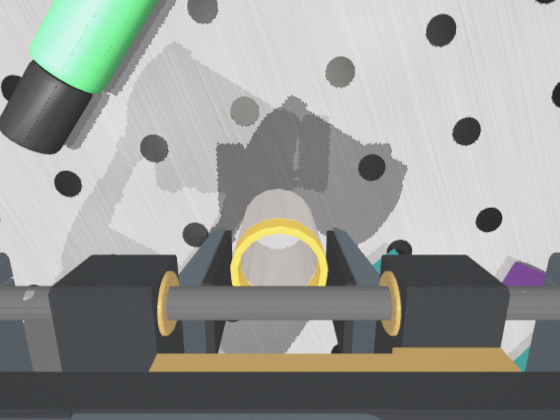

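The tube is held centred, with the ring at (280,265). I'll move to a spot beside the yellow plate so the plate shows ahead of the held tube.

Request:
drive_tool(
  rows=[
    [15,26,0,0],
    [29,51,0,0],
    [29,51,0,0],
    [29,51,0,0],
    [29,51,0,0],
    [29,51,0,0],
    [29,51,0,0],
    [29,51,0,0],
    [29,51,0,0],
    [29,51,0,0],
    [29,51,0,0],
    [29,51,0,0],
  ],
)

```text
t: 6.35
position: [0.5996, -0.1996, 0.1663]
ee_rot: [-3.086, 0.586, 0.004]
force: [1.0, 0.3, -3.4]
grip_width: 0.51
```

Request:
drive_tool(
  rows=[
    [29,51,0,0],
    [8,17,0,0],
    [0,0,0,0],
    [0,0,0,0],
  ],
)

```text
t: 6.85
position: [0.6095, -0.2732, 0.1672]
ee_rot: [-3.086, 0.584, 0.002]
force: [-0.1, 0.3, -2.9]
grip_width: 0.512
```

```bash
python3 look.py w5; python3 meas.py w5 yellow plate 0,0,560,180
```

```text
t 6.85 pos [ 609.5 -273.2  167.2] phi -21.4 grip 0.5115104106554536 F [-0.1  0.3 -2.9] q [-0.51  0.57  1.25  0.    1.33 -0.14]
ell [ 606.  -159.5] [ 77.5 194.9]
w5 yellow plate n 4102 zmeas 0.0151 ctr [ 602.7 -159.1] size [ 71.3 190.8] ang 16.4 mean [ 593.  -128.1] px 143 307 0 158
```

View pics/w5.png

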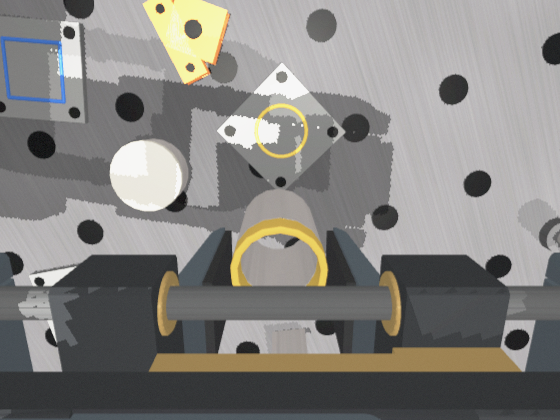

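```bash
python3 meas.py w5 yellow plate 245,95,318,165
python3 - <<'E'
from h import *
p,d,T,k=load('w5')
for q in [(282,70),(225,131),(340,131),(281,185)]: print(cloud(d,T,k)[q[1],q[0]].round(4))
# yellow-stub bias direction check on hole pattern
for q in [(282,76),(230,130),(333,132),(281,181)]: print(onplane(*q,T,k,.008).round(4))
E
```

```text
ell [ 631.2 -222.8] [51.9 53. ]
w5 yellow plate n 656 zmeas 0.0080 ctr [ 631.3 -222.8] size [52.6 51. ] ang 68.6 mean [ 632.2 -222.7] px 255 307 103 158
[ 0.6525 -0.171   0.0081]
[ 0.5805 -0.2027  0.0083]
[ 0.6847 -0.2436  0.0091]
[ 0.6118 -0.2726  0.0092]
[ 0.6506 -0.1759  0.008 ]
[ 0.5853 -0.2037  0.008 ]
[ 0.6782 -0.2422  0.008 ]
[ 0.6132 -0.2689  0.008 ]
```

Request:
drive_tool(
  rows=[
    [1,-27,0,0],
    [1,-27,0,0],
    [0,0,40,0],
    [0,0,40,0],
    [0,0,25,0],
    [0,0,10,0],
    [0,0,0,0],
    [0,0,0,0],
  ],
)

```text
t: 7.9
position: [0.6324, -0.2253, 0.0543]
ee_rot: [3.086, -0.585, 0.003]
force: [0.4, -1.1, -2.2]
grip_width: 0.512
```

```bash
python3 look.py w6
```

```text
t 7.9 pos [ 632.4 -225.3   54.3] phi -21.5 grip 0.5122680955607736 F [ 0.4 -1.1 -2.2] q [-0.43  0.69  1.35  0.    1.1  -0.06]
```

View pics/w6.png

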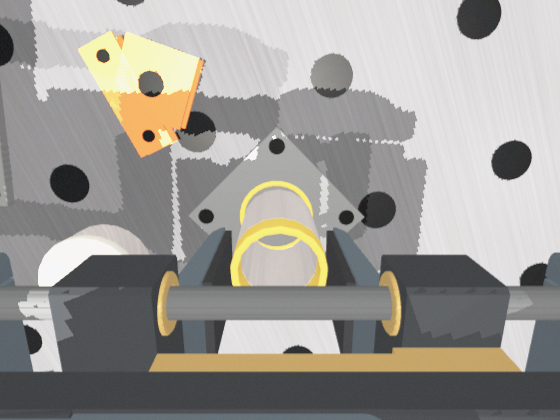

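```bash
cat > ringfit.py <<'E'
import sys
from h import *
from scipy.optimize import least_squares
fn=sys.argv[1]; x0,y0,x1,y1=[int(x) for x in sys.argv[2].split(',')]
p,d,T,k=load(fn)
hsv=cv2.cvtColor(p,cv2.COLOR_RGB2HSV)
m=(hsv[...,0]>=20)&(hsv[...,0]<=36)&(hsv[...,1]>60)&(hsv[...,2]>40)
M=np.zeros_like(m);M[y0:y1,x0:x1]=1
v,u=np.nonzero(m&M)
W=np.array([onplane(a,b,T,k,.008)[:2]*1000 for a,b in zip(u,v)])
f=lambda q:np.hypot(W[:,0]-q[0],W[:,1]-q[1])-q[2]
for fix in (None,25.):
    if fix: s=least_squares(lambda q:np.hypot(W[:,0]-q[0],W[:,1]-q[1])-fix,W.mean(0),loss='soft_l1')
    else: s=least_squares(f,[*W.mean(0),25],loss='soft_l1')
    print(len(u),s.x.round(2),'rms',np.std(s.fun).round(2))
I=cv2.imread('pics/'+fn+'.png')[y0-15:y1+90,x0-40:x1+40];cv2.imwrite('pics/'+fn+'c.png',cv2.resize(I,None,fx=4,fy=4,interpolation=cv2.INTER_CUBIC)[:600,:800])
E
python3 ringfit.py w6 225,175,325,218
```

```text
572 [ 631.07 -223.19   24.9 ] rms 1.15
572 [ 631.03 -223.31] rms 1.15
```

View pics/w6c.png

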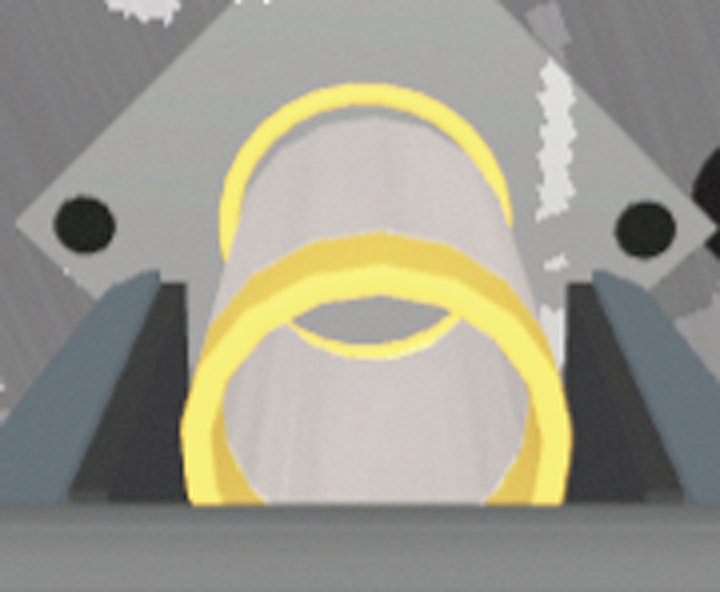

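Request:
drive_tool(
  rows=[
    [-2,0,0,0],
    [0,0,4,0],
    [0,0,3,0],
    [0,0,0,0],
    [0,0,0,0],
  ],
)

```text
t: 8.57
position: [0.6297, -0.2245, 0.046]
ee_rot: [3.086, -0.586, 0.0]
force: [-1.6, 1.2, 2.2]
grip_width: 0.513
```

```bash
python3 look.py w7;python3 ringfit.py w7 225,180,325,222
```

```text
t 8.575 pos [ 629.7 -224.5   46. ] phi -21.5 grip 0.5134312165961031 F [-1.6  1.2  2.2] q [-0.43  0.69  1.36 -0.    1.08 -0.06]
687 [ 634.49 -216.96   19.48] rms 4.82
687 [ 630.41 -223.11] rms 7.19
```

View pics/w7c.png

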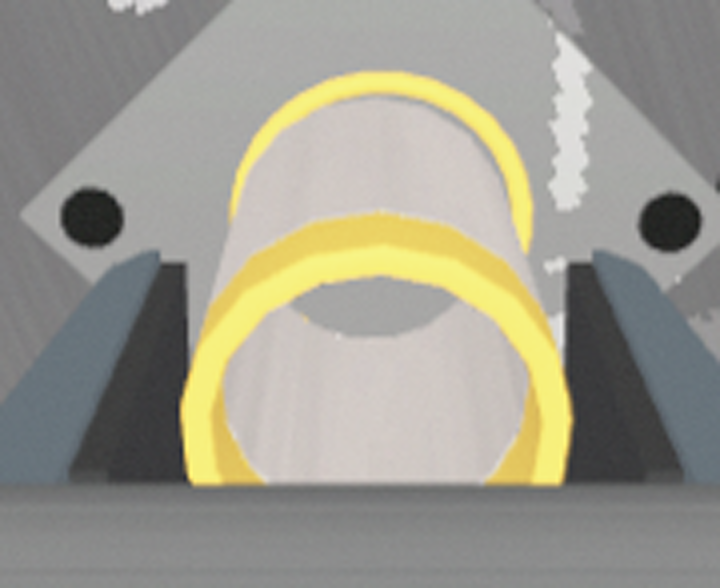

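Request:
drive_tool(
  rows=[
    [0,0,-2,0],
    [0.7,0,0,0],
    [0,0,2,0],
    [0,0,0,0],
  ],
)

```text
t: 9.12
position: [0.6305, -0.2248, 0.046]
ee_rot: [3.086, -0.586, 0.001]
force: [-0.7, 0.3, -0.3]
grip_width: 0.515
```

```bash
python3 look.py w8;python3 ringfit.py w8 225,180,325,222 >/dev/null
```

```text
t 9.125 pos [ 630.5 -224.8   46. ] phi -21.5 grip 0.514920370927775 F [-0.7  0.3 -0.3] q [-0.43  0.69  1.36 -0.    1.08 -0.06]
```

View pics/w8c.png

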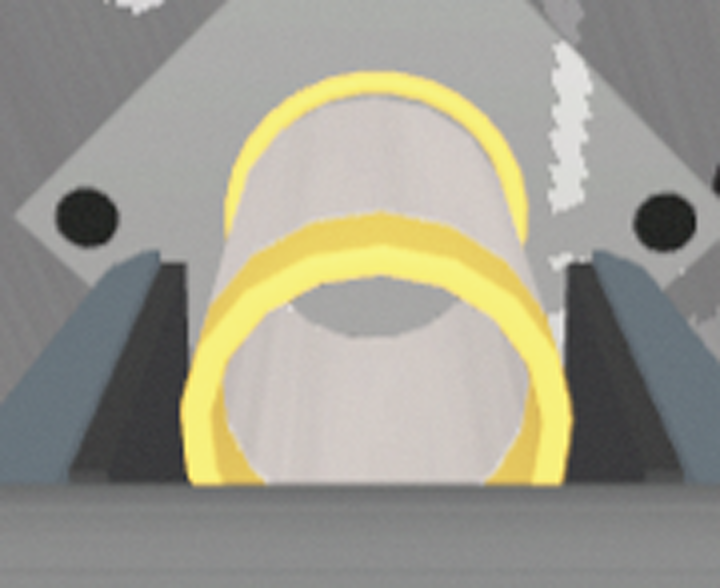

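The tube sits concentric in the yellow ring and is just in contact. I'll settle 0.5 mm, release and rise.

Request:
drive_tool(
  rows=[
    [0,0,0.5,0],
    [0,0,0,0],
  ],
)

```text
t: 9.43
position: [0.6306, -0.2248, 0.0459]
ee_rot: [3.086, -0.586, 0.001]
force: [-2.0, 0.7, 6.7]
grip_width: 0.515
```

Request:
drive_tool(
  rows=[
    [0,0,0,0],
    [0,0,0,0],
    [0,0,0,0],
    [0,0,0,0],
    [0,0,-10,0],
    [0,0,-40,0],
    [0,0,-50,0],
    [0,0,-35,0],
    [0,0,0,0],
    [0,0,0,0],
  ],
  grip=0,
)

```text
t: 10.68
position: [0.6301, -0.2246, 0.1803]
ee_rot: [-3.086, 0.586, 0.0]
force: [-0.0, -0.2, -0.3]
grip_width: 1.006
```

```bash
python3 look.py w9; python3 meas.py w9 yellow stub 200,100,360,280
```

```text
t 10.675 pos [ 630.1 -224.6  180.3] phi -21.5 grip 1.0056853761672488 F [-0.  -0.2 -0.3] q [-0.43  0.56  1.23 -0.    1.36 -0.06]
ell [ 629.3 -225. ] [48.1 48.9]
w9 yellow stub n 828 zmeas 0.0870 ctr [ 629.5 -224.9] size [48.2 48.3] ang 21.7 mean [ 629.5 -224.9] px 250 306 173 228
```

View pics/w9.png

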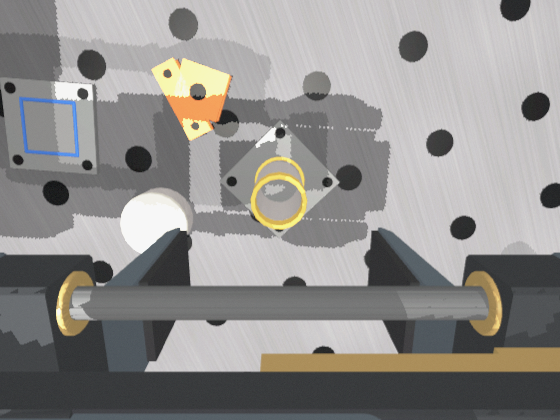

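The round tube stands upright on its plate (top 87 mm, within 1 mm of the target). Next I'll look at the green plate with an empty gripper to choose the grasp yaw for the channel.

```bash
python3 meas.py top0 green plate 385,238,428,280; python3 meas.py top0 blue plate 305,215,345,250; python3 meas.py side0 green plate 225,310,275,350; python3 meas.py w9 blue plate
python3 -c "
from h import *
p=cv2.imread('pics/top0.png');a=p[225:290,370:440];b=p[155:220,425:495];cv2.imwrite('pics/crop2.png',cv2.resize(np.hstack([a,b]),None,fx=5,fy=5,interpolation=cv2.INTER_CUBIC))"
```

```text
top0 green plate n 122 zmeas 0.0089 ctr [ 351.2 -323. ] size [55.7 43.2] ang 80.0 mean [ 348.5 -322.3] px 395 415 249 266
top0 blue plate n 104 zmeas 0.0084 ctr [432.6 -91.4] size [56.2 56.1] ang 64.5 mean [432.3 -92.2] px 311 335 220 244
side0 green plate n 243 zmeas 0.0072 ctr [ 352.2 -321.2] size [57.6 43.7] ang 79.9 mean [ 348.9 -320.9] px 237 259 318 338
w9 blue plate n 839 zmeas 0.0079 ctr [435.8 -85.9] size [56.  55.9] ang 64.1 mean [436.1 -85.1] px 19 78 97 156
```

View pics/crop2.png

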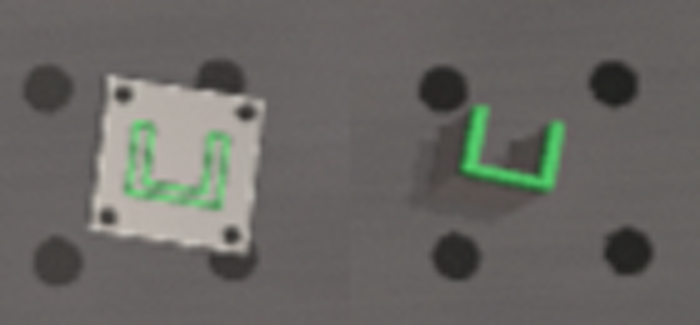

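Both U shapes open towards +x: the plate's x axis is at about -10°, the stub's at about -14°. Going over the green plate with the jaws turned to its flange direction.

Request:
drive_tool(
  rows=[
    [-18,16,0,0],
    [-37,32,0,0],
    [-37,32,0,0],
    [-37,32,0,0],
    [-37,32,0,0],
    [-37,32,0,0],
    [-20,16,0,0],
    [0,0,0,0.18],
    [0,0,0,0.18],
    [0,0,0,0.18],
    [0,0,0,0.18],
    [0,0,0,0.18],
  ],
)

```text
t: 12.22
position: [0.3521, -0.3212, 0.1795]
ee_rot: [-2.519, 1.877, 0.003]
force: [-0.0, -0.5, 0.2]
grip_width: 0.999
```

Request:
drive_tool(
  rows=[
    [0,0,0,0.18],
    [0,0,0,0.18],
    [0,0,0,0.1],
    [0,0,0,0],
    [0,0,0,0],
  ],
)

```text
t: 12.85
position: [0.3523, -0.3215, 0.18]
ee_rot: [-2.035, 2.394, 0.002]
force: [0.9, -0.4, 0.3]
grip_width: 1.001
```

```bash
python3 look.py w10; python3 meas.py w10 green plate
```

```text
t 12.85 pos [ 352.3 -321.5  180. ] phi -99.3 grip 1.0005114426588808 F [ 0.9 -0.4  0.3] q [-0.86  0.29  1.7   0.    1.16  0.87]
w10 green plate n 807 zmeas 0.0081 ctr [ 354.2 -317.4] size [55.5 43. ] ang 79.3 mean [ 351.3 -316.7] px 251 304 159 200
```

View pics/w10.png

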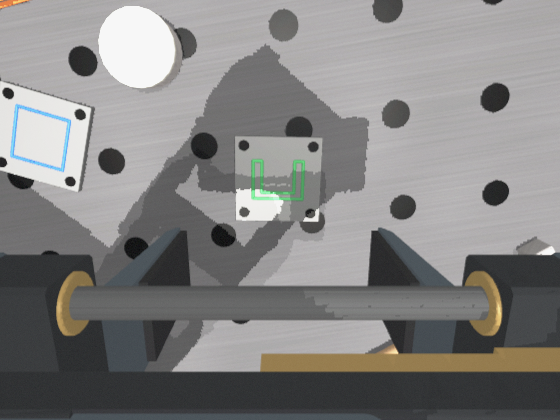

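Request:
drive_tool(
  rows=[
    [11,-22,0,0],
    [23,-43,0,0],
    [23,-43,0,0],
    [23,-43,0,0],
    [23,-43,0,0],
    [12,-22,0,0.078],
    [0,0,0,0],
    [0,0,0,0],
  ],
)

```text
t: 13.9
position: [0.5462, -0.47, 0.1801]
ee_rot: [1.939, -2.472, -0.001]
force: [0.1, 0.7, -0.2]
grip_width: 1.001
```

```bash
python3 look.py w11; python3 meas.py w11 green stub
```

```text
t 13.9 pos [ 546.2 -470.   180.1] phi -103.8 grip 1.000547276062382 F [ 0.1  0.7 -0.2] q [-0.79  0.64  1.08 -0.    1.43  1.02]
w11 green stub n 1002 zmeas 0.0792 ctr [ 551.  -461.5] size [49.5 38.7] ang 76.2 mean [ 547.1 -460.8] px 242 300 172 216
```

View pics/w11.png

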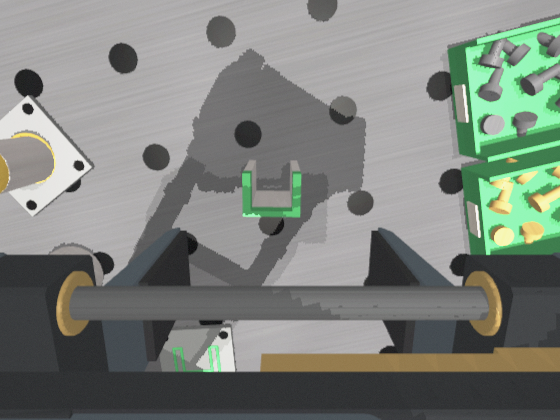

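Run:
```python
from h import *
p,d,T,k=load('w9');print(k,T.round(4))
print(onplane(278,200,T,k,.088))
st=bot.read_state()
A=R.from_rotvec([-3.086,.586,0]).as_matrix();print(A.round(3))
m=bot.camera_model('wrist');H=np.array(m['hand_eye'])
print((A.T@(T[:3,3]-np.array([.6301,-.2246,.1803]))).round(4), (A.T@T[:3,:3]).round(3))
```

```text
[364.35984848 278.67347838 206.95349886] [[ 9.305e-01 -3.533e-01 -9.710e-02  6.583e-01]
 [-3.664e-01 -8.971e-01 -2.470e-01 -1.521e-01]
 [ 2.000e-04  2.654e-01 -9.641e-01  3.835e-01]
 [ 0.000e+00  0.000e+00  0.000e+00  1.000e+00]]
[ 0.63019802 -0.22199806  0.088     ]
[[ 0.93  -0.367  0.   ]
 [-0.367 -0.93   0.   ]
 [-0.    -0.    -1.   ]]
[-0.0004 -0.0779 -0.2032] [[ 1.     0.     0.   ]
 [-0.     0.964  0.266]
 [-0.    -0.266  0.964]]
```

Run:
```python
from h import *
for i in range(3):
    print(bot.read_state()['position'].round(4), bot.read_state()['t'], np.array(bot.camera_model('wrist')['hand_eye'])[:3,3].round(4))
for f in ['w1','w2','w5','w9','w10','w11']:
    print(f,load(f)[2][:3,3].round(4))
```

```text
[ 0.5462 -0.4699  0.1804] 13.95 [-0.0029 -0.0749 -0.2032]
[ 0.5462 -0.4699  0.1804] 13.95 [-0.0029 -0.0749 -0.2032]
[ 0.5462 -0.4699  0.1804] 13.95 [-0.0029 -0.0749 -0.2032]
w1 [0.4303 0.4954 0.3838]
w2 [0.5265 0.5383 0.3842]
w5 [ 0.6378 -0.2009  0.3704]
w9 [ 0.6583 -0.1521  0.3835]
w10 [ 0.4271 -0.3308  0.3831]
w11 [ 0.6198 -0.4851  0.3832]
```

```bash
for i in 1 2 3; do python3 - <<'E'
from h import *
a=[np.array(bot.camera_model('wrist')['hand_eye']) for i in range(3)]
m=bot.camera_model('top');
print([x[:3,3].round(4) for x in a], np.array(m['view'])[:3,3].round(4),m['cx'],m['fovy'],bot.camera_model('wrist')['cx'])
E
done
python3 - <<'E'
from h import *
for f,pos,phi in [('w1',[499.2,465,180.5],68.4),('w2',[498.5,465.8,181],-21.4),('w5',[609.5,-273.2,167.2],-21.4),('w6',[632.4,-225.3,54.3],-21.5),('w7',[629.7,-224.5,46],-21.5),('w9',[630.1,-224.6,180.3],-21.5),('w10',[352.3,-321.5,180],-99.3),('w11',[546.2,-470,180.1],-103.8)]:
    T=load(f)[2];dd=T[:3,3]*1000-pos;c,s=np.cos(np.radians(phi)),np.sin(np.radians(phi))
    print(f,'he x %.1f y %.1f z %.1f'%(dd[0]*c+dd[1]*s,dd[0]*s-dd[1]*c,-dd[2]))
E
```

```text
[array([-0.0029, -0.0749, -0.2032]), array([-0.0029, -0.0749, -0.2032]), array([-0.0029, -0.0749, -0.2032])] [0.0385 0.5051 1.5189] 283.1445399425345 42.398915589869844 278.6734783764492
[array([-0.0029, -0.0749, -0.2032]), array([-0.0029, -0.0749, -0.2032]), array([-0.0029, -0.0749, -0.2032])] [0.0385 0.5051 1.5189] 283.1445399425345 42.398915589869844 278.6734783764492
[array([-0.0029, -0.0749, -0.2032]), array([-0.0029, -0.0749, -0.2032]), array([-0.0029, -0.0749, -0.2032])] [0.0385 0.5051 1.5189] 283.1445399425345 42.398915589869844 278.6734783764492
w1 he x 2.9 y -75.2 z -203.3
w2 he x -0.4 y -77.8 z -203.2
w5 he x 0.0 y -77.7 z -203.2
w6 he x -0.9 y -77.8 z -203.1
w7 he x -0.4 y -77.8 z -203.2
w9 he x -0.4 y -77.8 z -203.2
w10 he x -2.9 y -75.3 z -203.1
w11 he x -2.9 y -75.1 z -203.1
```

The reported hand-eye shifts by a constant world vector of about (1.0, 2.7) mm as the wrist turns. The fingers, though, stay centred at u≈279 in every view. So I'll use a fixed hand-eye of (0, -75.1, -203.2) mm, which keeps measurements consistent with the tool.

```bash
python3 - <<'E'
s=open('h.py').read()
s=s.replace("return m,T@np.array(m['hand_eye'])","H=np.array(m['hand_eye']);H[:3,3]=[0,-.0751,-.2032];return m,T@H")
s=s.replace("z=np.load('pics/'+fn+'.npz');return z['p'],z['d'],z['T'],z['k']","z=np.load('pics/'+fn+'.npz');T=z['T'].copy();\n    if fn[0]=='w' and int(fn[1:])<12: T[:2,3]-=[.001,.0027]\n    return z['p'],z['d'],T,z['k']")
s+='''
def totool(W,pos,phi):
    d=np.array(W)[:2]-np.array(pos)[:2];c,s=np.cos(np.radians(phi)),np.sin(np.radians(phi))
    return (d@[c,s]).round(1),(d@[s,-c]).round(1)
'''
open('h.py','w').write(s)
E
python3 meas.py w11 green stub;python3 meas.py w10 green plate;python3 meas.py w1 yellow stub 240,150,340,250;python3 meas.py w2 yellow stub 200,100,360,270;python3 meas.py w9 yellow stub 200,100,360,280;
python3 -c "
from h import *
print(totool([550,-464.2],[546.2,-470],-103.8), totool([353.2,-320.1],[352.3,-321.5],-99.3))"
```

```text
w11 green stub n 1002 zmeas 0.0792 ctr [ 550.  -464.2] size [49.5 38.7] ang 76.2 mean [ 546.1 -463.5] px 242 300 172 216
w10 green plate n 807 zmeas 0.0081 ctr [ 353.2 -320.1] size [55.5 43. ] ang 79.3 mean [ 350.3 -319.4] px 251 304 159 200
ell [501.5 468.9] [47.1 47.4]
w1 yellow stub n 794 zmeas 0.0790 ctr [501.3 469.1] size [46.5 46.9] ang 68.5 mean [501.6 468.9] px 257 311 171 224
ell [502.8 469.7] [46.9 47.4]
w2 yellow stub n 784 zmeas 0.0790 ctr [502.9 469.7] size [46.5 46.4] ang 68.6 mean [502.9 469.9] px 255 309 164 217
ell [ 628.3 -227.7] [48.1 48.9]
w9 yellow stub n 828 zmeas 0.0870 ctr [ 628.5 -227.6] size [48.2 48.3] ang 21.7 mean [ 628.5 -227.6] px 250 306 173 228
(np.float64(-6.5), np.float64(-2.3)) (np.float64(-1.5), np.float64(-0.7))
```

Request:
drive_tool(
  rows=[
    [-6.5,-1.5,20,0],
    [0,0,40,0],
    [0,0,40,0],
    [0,0,30,0],
    [0,0,10,0],
    [0,0,0,0],
  ],
)

```text
t: 14.7
position: [0.5497, -0.4644, 0.0409]
ee_rot: [1.937, -2.473, -0.0]
force: [0.5, 1.0, 1.5]
grip_width: 1.003
```

```bash
python3 look.py w12
```

```text
t 14.7 pos [ 549.7 -464.4   40.9] phi -103.9 grip 1.0030911851918112 F [0.5 1.  1.5] q [-0.78  0.76  1.22 -0.    1.16  1.03]
```

View pics/w12.png

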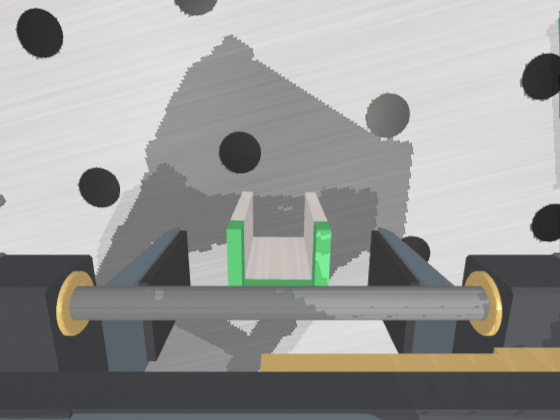

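The channel is centred (u 227–330). I'll close and lift.

Request:
drive_tool(
  rows=[
    [0,0,0,0],
    [0,0,0,0],
    [0,0,0,0],
    [0,0,0,0],
    [0,0,0,0],
    [0,0,0,0],
  ],
  grip=1,
)

```text
t: 15.5
position: [0.5499, -0.4645, 0.0405]
ee_rot: [1.937, -2.473, 0.0]
force: [-0.9, 0.6, 2.4]
grip_width: 0.539
```

Request:
drive_tool(
  rows=[
    [0,0,-5,0],
    [0,0,-25,0],
    [0,0,-40,0],
    [0,0,-40,0],
    [0,0,-20,0],
    [0,0,0,0],
  ],
)

```text
t: 16.25
position: [0.5504, -0.4651, 0.172]
ee_rot: [-1.937, 2.473, -0.004]
force: [0.1, -0.3, -5.3]
grip_width: 0.543
```

```bash
python3 look.py w13
```

```text
t 16.25 pos [ 550.4 -465.1  172. ] phi -103.9 grip 0.5428952527369776 F [ 0.1 -0.3 -5.3] q [-0.78  0.64  1.09  0.    1.41  1.03]
```

View pics/w13.png

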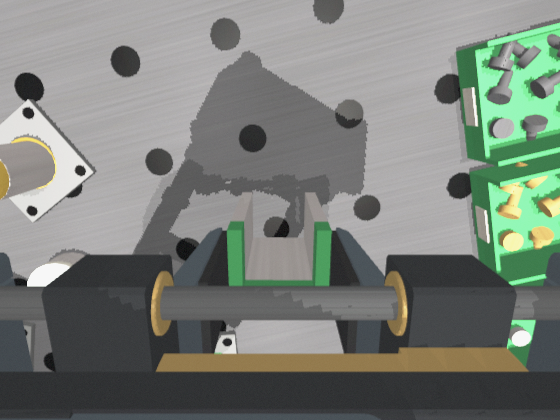

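Request:
drive_tool(
  rows=[
    [-9,23,0,0],
    [-19,45,0,0],
    [-19,45,0,0],
    [-19,45,0,0],
    [-19,45,0,0],
    [-8.4,23.2,0,-0.055],
    [0,0,20,0],
    [0,0,40,0],
    [0,0,35,0],
    [0,0,20,0],
    [0,0,0,0],
    [0,0,0,0],
  ],
)

```text
t: 17.8
position: [0.3527, -0.3196, 0.0557]
ee_rot: [-2.004, 2.419, 0.0]
force: [-0.8, -0.8, -3.3]
grip_width: 0.543
```

```bash
python3 look.py w14; python3 -c "
from h import *
I=cv2.imread('pics/w14.png')[130:290,190:370];cv2.imwrite('pics/w14c.png',cv2.resize(I,None,fx=3.7,fy=3.7,interpolation=cv2.INTER_CUBIC))"
```

```text
t 17.8 pos [ 352.7 -319.6   55.7] phi -100.7 grip 0.5429944523878213 F [-0.8 -0.8 -3.3] q [-0.86  0.47  1.85  0.    0.82  0.9 ]
```

View pics/w14c.png

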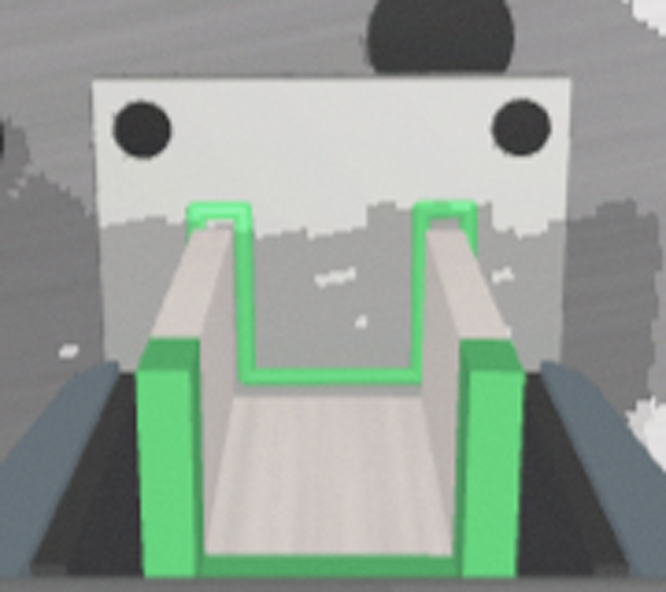

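Angle and sideways centring look right. I'll lower to just above the plate.

Request:
drive_tool(
  rows=[
    [0,0,3,0],
    [0,0,3,0],
    [0,0,0,0],
    [0,0,0,0],
  ],
)

```text
t: 18.35
position: [0.3527, -0.3197, 0.0495]
ee_rot: [-2.004, 2.419, -0.0]
force: [-0.5, -0.0, -4.5]
grip_width: 0.545
```

```bash
python3 look.py w15; python3 -c "
from h import *
I=cv2.imread('pics/w15.png')[130:290,190:370];cv2.imwrite('pics/w15c.png',cv2.resize(I,None,fx=3.7,fy=3.7,interpolation=cv2.INTER_CUBIC))"
```

```text
t 18.35 pos [ 352.7 -319.7   49.5] phi -100.7 grip 0.5454562545611847 F [-0.5 -0.  -4.5] q [-0.86  0.48  1.85  0.    0.81  0.9 ]
```

View pics/w15c.png

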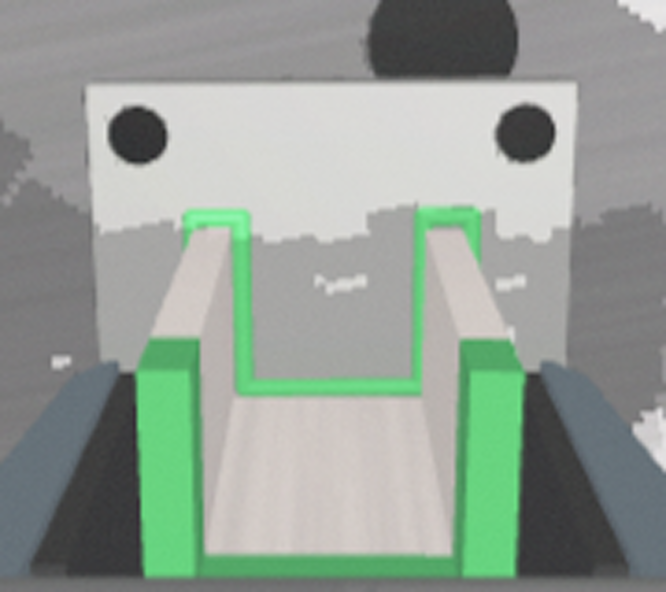

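Flange ends and web sit symmetrically inside the U with even gaps. I'll set it down.

Request:
drive_tool(
  rows=[
    [0,0,1,0],
    [0,0,0.3,0],
    [0,0,0,0],
  ],
)

```text
t: 18.77
position: [0.3529, -0.3197, 0.0484]
ee_rot: [-2.004, 2.419, -0.001]
force: [1.1, 1.0, 4.5]
grip_width: 0.544
```

Request:
drive_tool(
  rows=[
    [0,0,0,0],
    [0,0,0,0],
    [0,0,0,0],
    [0,0,0,0],
    [0,0,-10,0],
    [0,0,-40,0],
    [0,0,-50,0],
    [0,0,-31,0],
    [0,0,0,0],
    [0,0,0,0],
  ],
  grip=0,
)

```text
t: 20.02
position: [0.3524, -0.3194, 0.179]
ee_rot: [2.004, -2.419, -0.0]
force: [-1.0, 0.3, 0.6]
grip_width: 1.002
```

```bash
python3 look.py w16; python3 -c "
from h import *
I=cv2.imread('pics/w16.png')[110:260,190:370];cv2.imwrite('pics/w16c.png',cv2.resize(I,None,fx=3.7,fy=3.7,interpolation=cv2.INTER_CUBIC))"; python3 meas.py w16 green stub 230,140,330,240
```

```text
t 20.025 pos [ 352.4 -319.4  179. ] phi -100.7 grip 1.0024779503365133 F [-1.   0.3  0.6] q [-0.86  0.29  1.7  -0.    1.15  0.9 ]
w16 green stub n 1038 zmeas 0.0872 ctr [ 351.7 -319.1] size [51.1 39.7] ang 79.0 mean [ 347.7 -319.1] px 249 309 176 221
```

View pics/w16c.png

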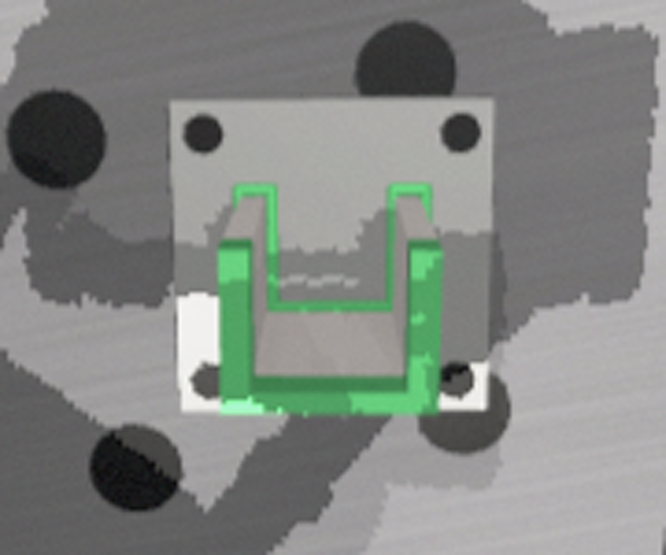

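The channel is upright and square inside the U, open side up as drawn. Next I'll look at the red plate on the way to the red stub.

Request:
drive_tool(
  rows=[
    [-24,0.3,0,0],
    [-48,0.7,0,0],
    [-48,0.7,0,0],
    [-48,0.7,0,0],
    [-48,0.7,0,0],
    [-48,0.7,0,0],
    [-48,0.7,0,0],
    [-48,0.7,0,0],
    [-48,0.7,0,0],
    [-26,0.5,0,-0.061],
    [0,0,0,0],
    [0,0,0,0],
  ],
)

```text
t: 21.58
position: [0.4266, 0.1076, 0.1785]
ee_rot: [2.075, -2.357, -0.001]
force: [-0.0, -0.3, 0.8]
grip_width: 0.998
```

```bash
python3 look.py w17; python3 meas.py w17 red plate
```

```text
t 21.575 pos [426.6 107.6 178.5] phi -97.3 grip 0.9975362054203393 F [-0.  -0.3  0.8] q [ 0.11  0.24  1.78 -0.    1.13  1.81]
w17 red plate n 722 zmeas 0.0079 ctr [491.5  66.1] size [405.2 199.7] ang 82.7 mean [440.1 113.5] px 94 534 0 209
```

View pics/w17.png

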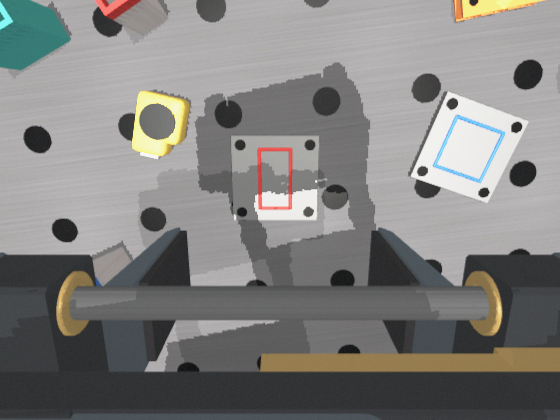

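```bash
python3 meas.py w17 red plate 240,135,310,220; python3 meas.py w17 blue plate 420,100,520,195; python3 meas.py w17 red stub; python3 -c "
from h import *
print(totool([614.3,213.2+4],[426.6,107.6],-97.3))"
```

```text
w17 red plate n 689 zmeas 0.0080 ctr [429.7 111.3] size [35.9 65.7] ang 82.9 mean [432.7 111.2] px 257 292 147 209
w17 blue plate n 467 zmeas 0.0079 ctr [435.  -88.4] size [55.5 55.3] ang 64.1 mean [435.6 -90.4] px 433 504 115 182
w17 red stub n 279 zmeas 0.0791 ctr [587.3 211.4] size [26.  10.1] ang 82.7 mean [588.6 212.9] px 95 130 0 15
(np.float64(-132.6), np.float64(-172.3))
```

Request:
drive_tool(
  rows=[
    [-13,-17,0,0],
    [-27,-35,0,0],
    [-27,-35,0,0],
    [-27,-35,0,0],
    [-26,-35,0,0],
    [-13,-15,0,0],
    [0,0,0,-0.181],
    [0,0,0,-0.181],
    [0,0,0,-0.181],
    [0,0,0,0],
    [0,0,0,0],
  ],
  grip=0.4,
)

```text
t: 23.0
position: [0.6145, 0.2176, 0.179]
ee_rot: [2.628, -1.721, -0.0]
force: [-0.3, -0.1, -0.2]
grip_width: 0.604
```

```bash
python3 look.py w18; python3 meas.py w18 red stub
```

```text
t 23.0 pos [614.5 217.6 179. ] phi -66.4 grip 0.6041537953852472 F [-0.3 -0.1 -0.2] q [ 0.25  0.53  1.28 -0.    1.33  1.41]
w18 red stub n 836 zmeas 0.0792 ctr [617.4 218.1] size [59.6 29.7] ang 22.9 mean [621.7 219.2] px 262 297 160 228
```

View pics/w18.png

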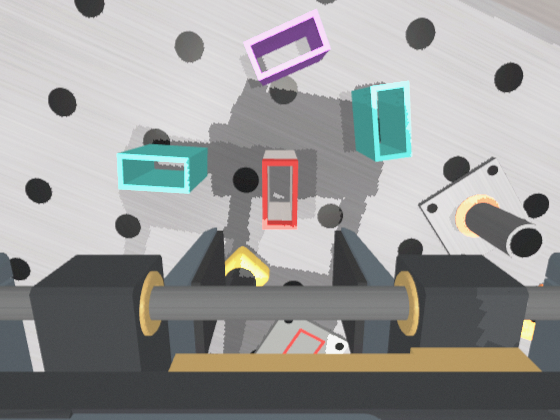

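The view confirms the red stub at (280,192), centre (617.4, 218.1), top 79 mm. The purple and turquoise look-alikes are clear of the half-open fingers.

Request:
drive_tool(
  rows=[
    [0.7,-2.9,15,0.012],
    [0,0,40,0],
    [0,0,40,0],
    [0,0,30,0],
    [0,0,13,0],
    [0,0,0,0],
  ],
)

```text
t: 23.8
position: [0.6171, 0.2187, 0.0404]
ee_rot: [2.621, -1.73, -0.001]
force: [0.2, 0.1, 0.4]
grip_width: 0.601
```

```bash
python3 look.py w19
```

```text
t 23.8 pos [617.1 218.7  40.4] phi -66.8 grip 0.6013016616262264 F [0.2 0.1 0.4] q [ 0.25  0.68  1.41 -0.    1.05  1.42]
```

View pics/w19.png

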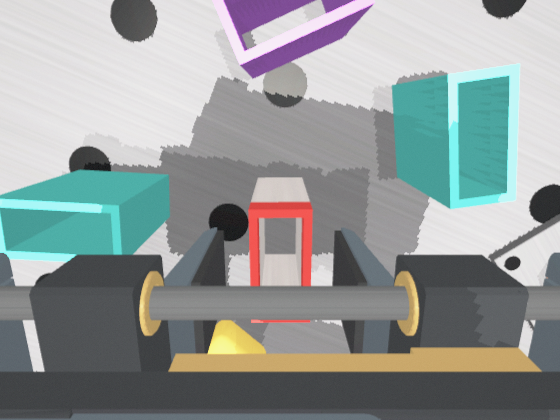

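Request:
drive_tool(
  rows=[
    [0,0,0,0],
    [0,0,0,0],
    [0,0,0,0],
    [0,0,0,0],
    [0,0,0,0],
    [0,0,0,0],
  ],
  grip=1,
)

```text
t: 24.6
position: [0.6179, 0.2188, 0.0417]
ee_rot: [-2.622, 1.729, -0.001]
force: [-1.1, -1.4, 6.2]
grip_width: 0.322
```

Request:
drive_tool(
  rows=[
    [0,0,-5,0],
    [0,0,-25,0],
    [0,0,-40,0],
    [0,0,-40,0],
    [0,0,-20,0],
    [0,0,0,0],
  ],
)

```text
t: 25.35
position: [0.6181, 0.2191, 0.1725]
ee_rot: [-2.621, 1.728, -0.003]
force: [-0.1, 0.3, -4.7]
grip_width: 0.324
```

```bash
python3 look.py w20; python3 -c "
from h import *
print(totool([429.7,111.3],1000*bot.read_state()['position'],-66.9))"
```

```text
t 25.35 pos [618.1 219.1 172.5] phi -66.8 grip 0.32442622989876413 F [-0.1  0.3 -4.7] q [0.25 0.54 1.28 0.   1.32 1.42]
(np.float64(25.3), np.float64(214.8))
```

View pics/w20.png

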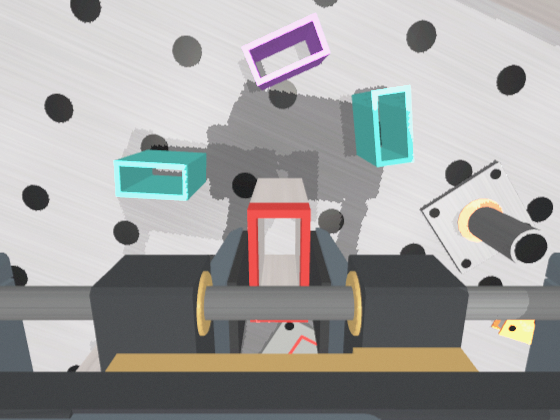

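Request:
drive_tool(
  rows=[
    [3,22,0,0],
    [5,43,0,0],
    [5,43,0,0],
    [5,43,0,0],
    [5,43,0,0],
    [2.3,20.4,0,0.176],
    [0,0,0,0.176],
    [0,0,0,0.176],
    [0,0,0,0],
  ],
)

```text
t: 26.52
position: [0.4295, 0.111, 0.1701]
ee_rot: [2.08, -2.352, -0.002]
force: [0.3, 0.4, -2.8]
grip_width: 0.328
```

Request:
drive_tool(
  rows=[
    [0,0,20,0],
    [0,0,40,0],
    [0,0,36,0],
    [0,0,20,0],
    [0,0,0,0],
    [0,0,0,0],
  ],
)

```text
t: 27.28
position: [0.4306, 0.1112, 0.0556]
ee_rot: [-2.083, 2.352, -0.0]
force: [1.3, 0.3, -2.7]
grip_width: 0.326
```

```bash
cat > crop.py <<'E'
import sys
from h import *
I=cv2.imread('pics/'+sys.argv[1]+'.png')[130:290,190:370];cv2.imwrite('pics/'+sys.argv[1]+'c.png',cv2.resize(I,None,fx=3.7,fy=3.7,interpolation=cv2.INTER_CUBIC))
E
python3 look.py w21; python3 crop.py w21
```

```text
t 27.275 pos [430.6 111.2  55.6] phi -96.9 grip 0.3260333426542375 F [ 1.3  0.3 -2.7] q [ 0.12  0.44  1.92 -0.    0.78  1.81]
```

View pics/w21c.png

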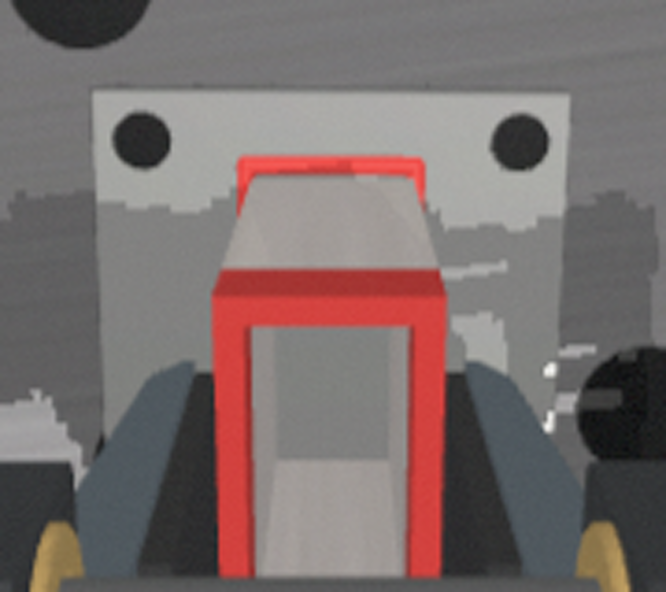

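Request:
drive_tool(
  rows=[
    [0.3,0,3,0.008],
    [0,0,2.5,0],
    [0,0,0,0],
    [0,0,0,0],
  ],
)

```text
t: 27.82
position: [0.4305, 0.1108, 0.0497]
ee_rot: [-2.071, 2.362, -0.0]
force: [0.2, -0.0, -0.7]
grip_width: 0.323
```

```bash
python3 look.py w22; python3 crop.py w22
```

```text
t 27.825 pos [430.5 110.8  49.7] phi -97.5 grip 0.3228690458987302 F [ 0.2 -0.  -0.7] q [ 0.12  0.45  1.93 -0.    0.77  1.82]
```

View pics/w22c.png

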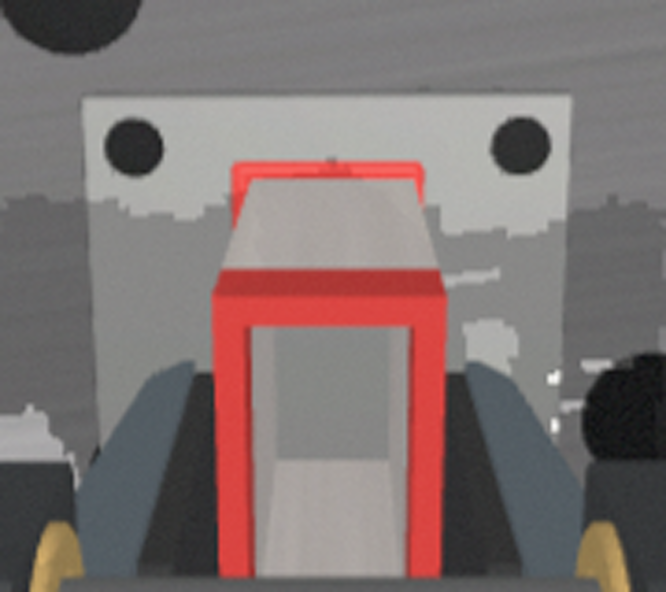

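Request:
drive_tool(
  rows=[
    [-0.8,0.4,0,0],
    [0,0,0,0],
    [0,0,0,0],
  ],
)

```text
t: 28.25
position: [0.4303, 0.1116, 0.0497]
ee_rot: [-2.071, 2.362, -0.0]
force: [0.8, -1.5, 4.1]
grip_width: 0.323
```

```bash
python3 look.py w23; python3 crop.py w23
```

```text
t 28.25 pos [430.3 111.6  49.7] phi -97.5 grip 0.32339265922121135 F [ 0.8 -1.5  4.1] q [ 0.12  0.45  1.93 -0.    0.76  1.82]
```

View pics/w23c.png

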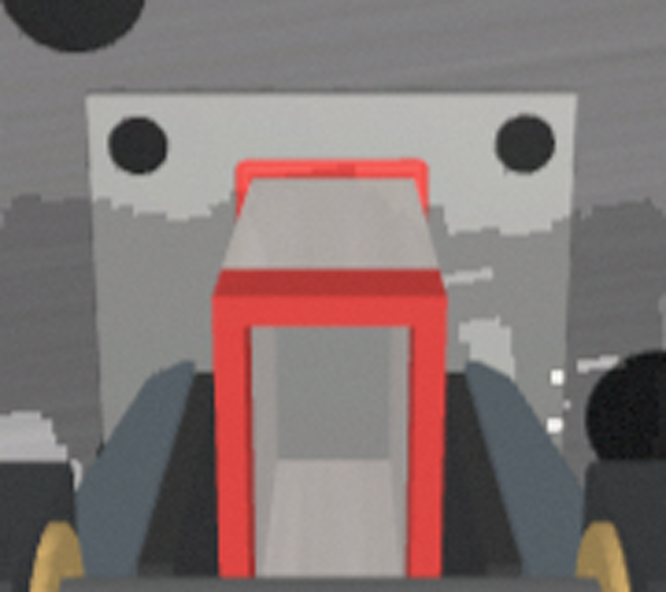

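It is centred (outline 236–428, stub base about 248–418). I'll settle and release.

Request:
drive_tool(
  rows=[
    [0,0,0.4,0],
    [0,0,0,0],
  ],
)

```text
t: 28.55
position: [0.4304, 0.1116, 0.0497]
ee_rot: [-2.071, 2.362, -0.001]
force: [-0.5, -3.6, 15.2]
grip_width: 0.325
```

Request:
drive_tool(
  rows=[
    [0,0,0,0],
    [0,0,0,0],
    [0,0,0,0],
    [0,0,0,0],
    [0,0,-10,0],
    [0,0,-40,0],
    [0,0,-50,0],
    [0,0,-31,0],
    [0,0,0,0],
    [0,0,0,0],
  ],
  grip=0.4,
)

```text
t: 29.8
position: [0.4296, 0.1116, 0.1801]
ee_rot: [2.071, -2.362, -0.0]
force: [-0.4, 0.9, -0.5]
grip_width: 0.597
```

```bash
python3 look.py w24; python3 crop.py w24;python3 meas.py w24 red stub 230,130,330,250; python3 meas.py w24 red plate 230,130,330,250
```

```text
t 29.8 pos [429.6 111.6 180.1] phi -97.5 grip 0.5972454411653917 F [-0.4  0.9 -0.5] q [0.12 0.24 1.77 0.   1.13 1.82]
w24 red stub n 992 zmeas 0.0872 ctr [427.5 111.5] size [30.6 62.1] ang 82.8 mean [427.7 111.7] px 261 297 164 234
w24 red plate n 256 zmeas 0.0079 ctr [415.9 112.7] size [38.8 92.2] ang 82.5 mean [437.3 109.1] px 261 298 150 235
```

View pics/w24c.png

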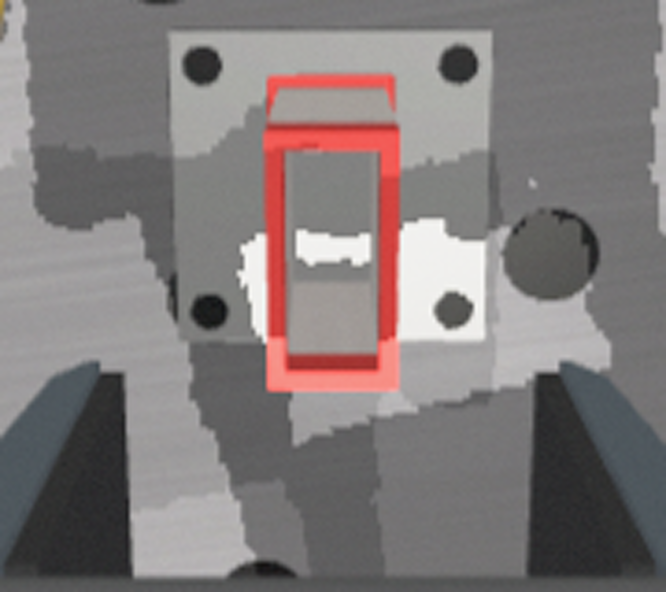

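Rect done. Now the square stub.

Request:
drive_tool(
  rows=[
    [-18,11,0,0],
    [-37,23,0,0],
    [-37,23,0,0],
    [-37,23,0,0],
    [-36,23,0,0],
    [-18,11,0,0],
    [0,0,0,-0.15],
    [0,0,0,-0.15],
    [0,0,0,-0.15],
    [0,0,0,0],
    [0,0,0,0],
  ],
  grip=0,
)

```text
t: 31.22
position: [0.3407, 0.3078, 0.1797]
ee_rot: [2.542, -1.845, -0.001]
force: [-0.2, -0.3, -0.1]
grip_width: 1.001
```

```bash
python3 look.py w25; python3 meas.py w25 blue stub
```

```text
t 31.225 pos [340.7 307.8 179.7] phi -71.9 grip 1.0014583252501255 F [-0.2 -0.3 -0.1] q [0.6  0.26 1.74 0.   1.14 1.86]
w25 blue stub n 1140 zmeas 0.0792 ctr [342.8 308.6] size [50.1 49.9] ang 18.1 mean [343.2 309.1] px 249 308 166 223
```

View pics/w25.png

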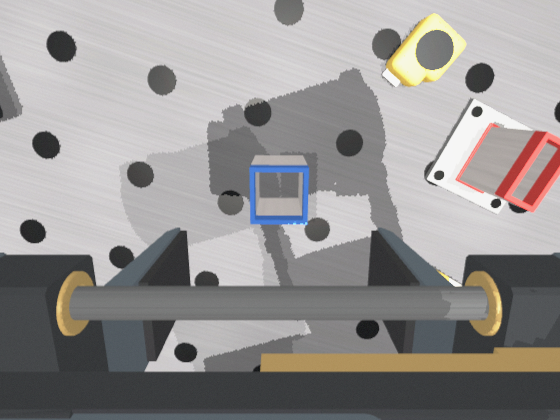

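Request:
drive_tool(
  rows=[
    [-0.1,-2.3,15,0],
    [0,0,40,0],
    [0,0,40,0],
    [0,0,30,0],
    [0,0,14,0],
    [0,0,0,0],
  ],
)

```text
t: 32.02
position: [0.3425, 0.3084, 0.0404]
ee_rot: [2.543, -1.842, -0.001]
force: [-0.1, 0.3, 0.7]
grip_width: 1.003
```

```bash
python3 look.py w26
```

```text
t 32.025 pos [342.5 308.4  40.4] phi -71.8 grip 1.0026581003039516 F [-0.1  0.3  0.7] q [0.6  0.48 1.89 0.   0.77 1.86]
```

View pics/w26.png

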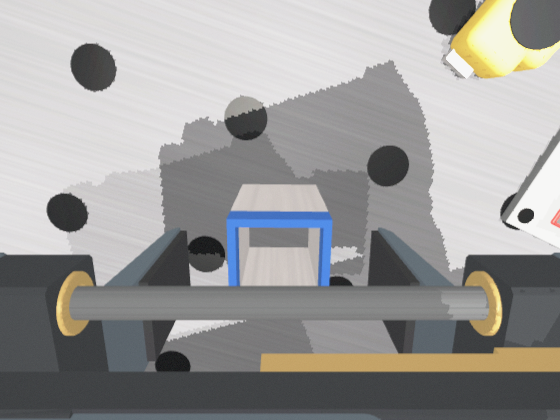

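Request:
drive_tool(
  rows=[
    [0,0,0,0],
    [0,0,0,0],
    [0,0,0,0],
    [0,0,0,0],
    [0,0,0,0],
    [0,0,0,0],
  ],
  grip=1,
)

```text
t: 32.83
position: [0.3432, 0.3089, 0.0413]
ee_rot: [-2.546, 1.841, -0.0]
force: [0.6, -1.5, 3.7]
grip_width: 0.54
```

Request:
drive_tool(
  rows=[
    [0,0,-5,0],
    [0,0,-25,0],
    [0,0,-40,0],
    [0,0,-40,0],
    [0,0,-30,0],
    [0,0,0,0],
  ],
)

```text
t: 33.58
position: [0.3439, 0.3095, 0.1829]
ee_rot: [-2.543, 1.839, -0.002]
force: [-0.3, -0.2, -4.6]
grip_width: 0.548
```

```bash
python3 look.py w27; python3 -c "
from h import *
y=np.array([np.sin(np.radians(-25.9)),-np.cos(np.radians(-25.9))])
tgt=np.array([435,-88.5])+50*y
print(tgt,totool(tgt,1000*bot.read_state()['position'],-71.8))"
```

```text
t 33.575 pos [343.9 309.5 182.9] phi -71.7 grip 0.5482553658779846 F [-0.3 -0.2 -4.6] q [0.6  0.26 1.73 0.   1.15 1.86]
[ 413.15991058 -133.47788895] (np.float64(442.1), np.float64(71.6))
```

View pics/w27.png

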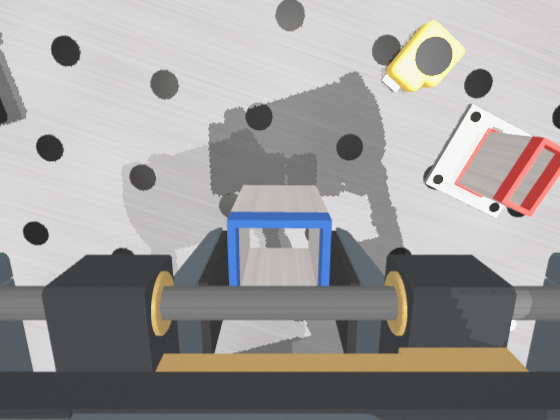

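Request:
drive_tool(
  rows=[
    [24,4,0,0],
    [46,7.4,0,0],
    [46,7.4,0,0],
    [46,7.4,0,0],
    [46,7.4,0,0],
    [46,7.4,0,0],
    [46,7.4,0,0],
    [46,7.4,0,0],
    [46,7.4,0,0],
    [46,7.4,0,0],
    [4,1,0,0],
  ],
)

```text
t: 35.0
position: [0.4133, -0.1356, 0.1797]
ee_rot: [2.543, -1.844, -0.003]
force: [-1.0, -0.2, -3.9]
grip_width: 0.543
```

Request:
drive_tool(
  rows=[
    [0,0,0,-0.16],
    [0,0,0,-0.16],
    [0,0,0,-0.16],
    [0,0,0,-0.16],
    [0,0,0,-0.16],
    [0,0,0,0],
    [0,0,0,0],
  ],
)

```text
t: 35.88
position: [0.4132, -0.1328, 0.1806]
ee_rot: [-3.06, 0.709, 0.002]
force: [0.1, 0.0, -3.7]
grip_width: 0.546
```

```bash
python3 look.py w28; python3 meas.py w28 blue plate 200,60,360,185
```

```text
t 35.875 pos [ 413.2 -132.8  180.6] phi -26.1 grip 0.5462063550287908 F [ 0.1  0.  -3.7] q [-0.45  0.23  1.79  0.    1.13  0.01]
w28 blue plate n 797 zmeas 0.0080 ctr [434.9 -88.5] size [54.7 55.8] ang 63.9 mean [435.4 -88.1] px 251 306 105 160
```

View pics/w28.png

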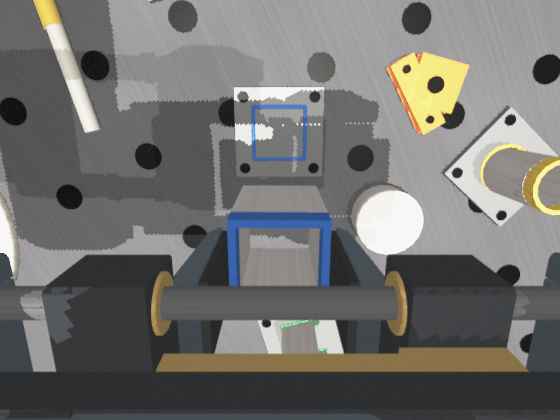

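Request:
drive_tool(
  rows=[
    [0,-25,0,0],
    [0,-24.3,0,0],
    [0,0,24,0],
    [0,0,40,0],
    [0,0,40,0],
    [0,0,20,0],
    [0,0,0,0],
    [0,0,0,0],
  ],
)

```text
t: 36.92
position: [0.4357, -0.0891, 0.0579]
ee_rot: [3.061, -0.705, 0.001]
force: [-0.2, -0.1, -4.2]
grip_width: 0.545
```

```bash
python3 look.py w29; python3 crop.py w29
```

```text
t 36.925 pos [435.7 -89.1  57.9] phi -26.0 grip 0.544778814769789 F [-0.2 -0.1 -4.2] q [-0.34  0.43  1.92 -0.    0.79  0.12]
```

View pics/w29c.png

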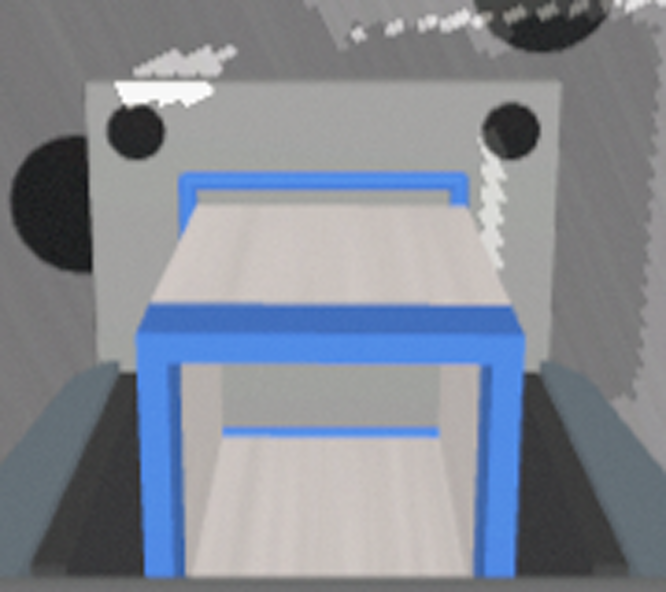

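Request:
drive_tool(
  rows=[
    [-1.2,0,4,0],
    [0,0,3.5,0],
    [0,0,0,0],
    [0,0,0,0],
  ],
)

```text
t: 37.48
position: [0.4341, -0.0885, 0.0497]
ee_rot: [-3.062, 0.704, 0.0]
force: [-0.5, -0.1, -4.5]
grip_width: 0.546
```

```bash
python3 look.py w30; python3 crop.py w30
```

```text
t 37.475 pos [434.1 -88.5  49.7] phi -25.9 grip 0.5462499685420028 F [-0.5 -0.1 -4.5] q [-0.34  0.45  1.93  0.    0.76  0.12]
```

View pics/w30c.png

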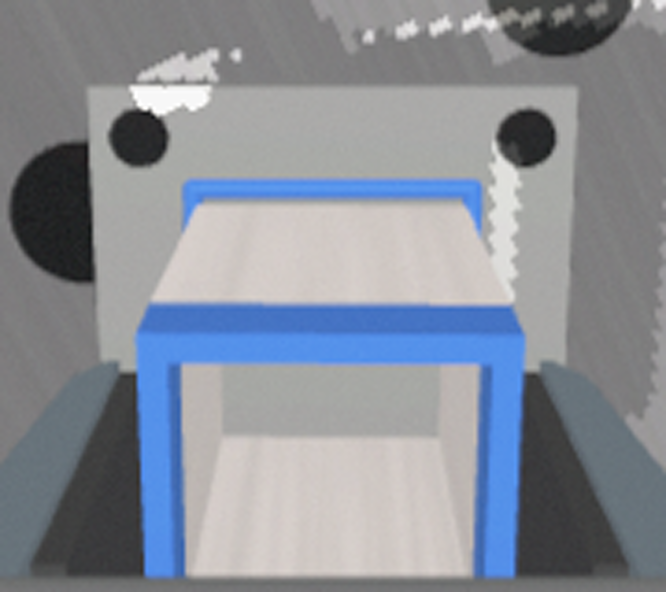

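Centred and parallel. I'll set it down and release.

Request:
drive_tool(
  rows=[
    [0.2,0,1,0],
    [0,0,0.3,0],
    [0,0,0,0],
  ],
)

```text
t: 37.9
position: [0.4345, -0.0887, 0.0492]
ee_rot: [3.062, -0.704, 0.002]
force: [-4.4, 0.3, 20.3]
grip_width: 0.543
```

Request:
drive_tool(
  rows=[
    [0,0,0,0],
    [0,0,0,0],
    [0,0,0,0],
    [0,0,0,0],
    [0,0,-10,0],
    [0,0,-40,0],
    [0,0,-50,0],
    [0,0,-50,0],
    [0,0,-30,0],
    [0,0,0,0],
    [0,0,0,0],
  ],
  grip=0,
)

```text
t: 39.28
position: [0.4338, -0.0884, 0.2282]
ee_rot: [3.062, -0.704, -0.001]
force: [-1.3, -0.2, -1.1]
grip_width: 0.999
```

```bash
python3 look.py w31; python3 crop.py w31; python3 -c "
from h import *
grab('top','top1');grab('side','side1')"
```

```text
t 39.275 pos [433.8 -88.4 228.2] phi -25.9 grip 0.9990601896188177 F [-1.3 -0.2 -1.1] q [-0.34  0.18  1.7  -0.    1.26  0.12]
```

View pics/w31.png

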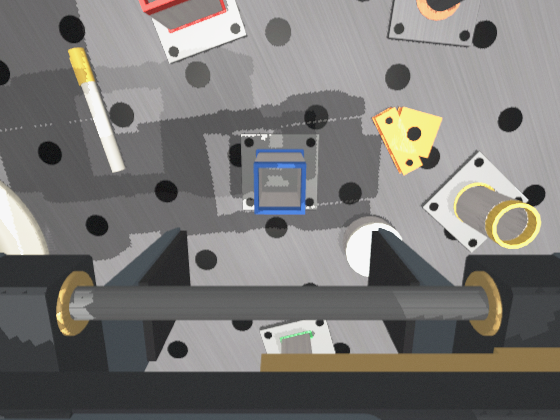

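View pics/side1.png

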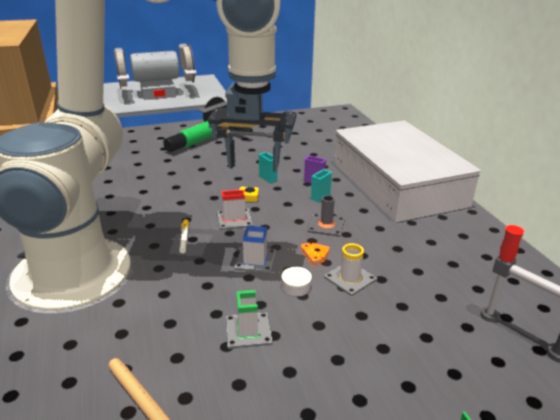

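All four are upright. The side camera looks from the opposite side, so I'll enlarge it to check the near lines.

```bash
python3 -c "
from h import *
I=cv2.imread('pics/side1.png')
c=[I[185:235,205:265],I[222:272,225:285],I[240:290,320:380],I[285:345,220:280][5:55]]
c=[cv2.resize(x,(380,295),interpolation=cv2.INTER_CUBIC) for x in c]
cv2.imwrite('pics/s1c.png',np.vstack([np.hstack(c[:2]),np.hstack(c[2:])]))"
```

```text
(no output)
```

View pics/s1c.png

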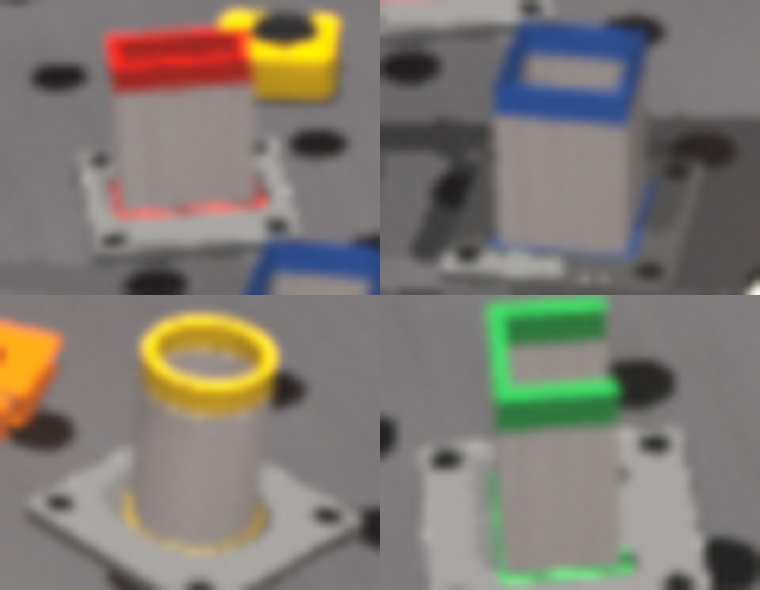

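Every base sits inside its outline, with lines visible evenly around it. The arm is clear above, so I'm handing in.

```bash
python3 -c "
from bench import bot
print(bot.finish_job())"
```

```text
the job is handed in; nothing more can be done
None
```

I stood all four stubs on their matching foot plates and handed the job in at about 39.4 s of the 128 s. I lowered each one to within about 1 mm of the plate, adjusted it by camera where needed, and let go only once it was in contact.

**Last checks:**
- **Position:** the last wrist and side pictures show all four stubs upright and inside their outlines. The channel's open side faces the way the outline shows.
- **Heights:** the round, channel and rectangular stubs measured 87 mm at the top, against 88 mm expected. I didn't measure the square one after release; I checked it only in the pictures.
- **Left alone:** I never touched the welded foot or the purple and turquoise look-alikes.
- **Forces:** the highest I saw was about 20 N, while settling the square stub.

**What disagreed:**
- **Top and side cameras:** they were up to about 18 mm off the wrist camera near the picture edges, so I relied on wrist pictures near the centre.
- **Wrist camera calibration:** the reported position shifted by about 3 mm as the wrist turned. I replaced it with a fixed offset based on the fingers, and checked the sideways centring against the outline in each picture.

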